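Reverse the ratchet and undo the drip tray's latch

ROBOT

A 6-joint arm with a two-finger parallel gripper is mounted at the origin on the work surface. World frame = base frame: x ahead of the robot, y to its left, z up, the work surface at z = 0. Lengths are in m, angles in rad, forces in N, time in s.
With the tool pointing down it reaches from about 0.3 to 0.775 m from the base axis. Payload 14.6 kg.
Tool frame: the origin (TCP) lies at the very end of the fingers, on their centre line; the grasp point (between the pads) lies 19 mm behind it; z points along the fingers, y is the direction in which the jaws open and shut (so a half turn about z gives the same grasp; the last joint's range is limited). The gripper opens to 94 mm and grips with 3 to 60 N. Pads are 16 mm wide; open, the fingers measure 119 mm over their backs; the gripper's body (75 mm by 177 mm) begins 78 mm behind the grasp point.
Start: joints at [1.046, 0.3, 1.521, -0, 1.321, -0.067], TCP at [0.243, 0.493, 0.169] pointing down, gripper open.
Joint ranges: [-3.03, 3.03], [-0.79, 2.21], [0.23, 2.52], [-1.04, 4.18], [0, 3.07], [-2.55, 2.55]. Speed limits (rad/s): [2.22, 2.22, 2.57, 3.14, 3.14, 3.14].

INTERFACE

Orientations are given as [roll, pitch, yaw] about the fixed x, y, z axes, in that order (R = Rz(yaw) Ry(pitch) Rx(roll)).
In Python, from station import get_obs, vision, hand_in gives the robot as it stands.
- The arm moves only by the tool play_rows, never from a script. Its argument "moves" is a list of rows, each an object with "claw": the opening, from 0 (shut) to 1 (fully open); "linear": the shift along the tool's x, y, z in mm, a list of three; "turn": the turn, a rotation vector about the tool's x, y, z in rad, a list of three. In form: [{"claw": claw, "linear": [tx, ty, tz], "turn": [ax, ay, az]}, ...]. A call has 1 to 8 rows; each row is the pose to reach, as a shift and turn from the pose measured when the call began, along the tool's axes at that moment; what a row does not reach only later rows make up. A row lasts 1/8 s, in which the tool goes at most 62.5 mm and 10.7 degrees, less where a joint would pass 70% of its speed; a pose out of reach is approached as far as the arm can. A call with a gripper value outside its range is refused whole. The fingers move at their own pace and stop on an object; "force" is the grip in N (left out, the last holds). Time passes only in rows, so rows that repeat a pose let the fingers close. It gives the time, the measured TCP pose, the force and the opening at its end, in the units of the state.
- get_obs(): the state, without advancing time (a new reading comes with each control period).
- vision.camera(name): name is "scene" or "top" or "wrist"; returns the picture (420x560x3 uint8, blue, green, red); there is no depth.
- vision.camera_info(name): a dict with "camera_matrix" (3x3 intrinsics, pixels), "rvec" (rotation vector, rad) and "tvec" (3), from world to camera coordinates, as OpenCV has them; the wrist camera has in their place "mount" (4x4, takes a point from camera to tool coordinates, whose origin is the TCP and whose axes are the flange's). Camera axes: x right, y down, z forward; pixel columns grow to the right and rows downward; lengths in m; the calibration is good to about 2 mm. A picture is of the moment at which its call begins: read the wrist's pose just before it. camera_info takes no time and is no camera call.
- hand_in(): hands the job in, once; it reports no verdict.
The state is a dict: "time_s": time; "qpos": joint angles; "joint_vel": joint speeds; "tau": joint torques, N m; "ee_pos": TCP position; "eef_rot": TCP orientation; "force": force on the tool from outside, world axes, zero at the start; "moment": the same for the moment, N m; "grip_width": finger opening in m.
Only numpy, scipy, OpenCV 4.12 (cv2) and the standard library are available. Lean on these libraries where they do the work, as an engineer would, in place of code of your own. Each camera call takes 0.05 s, during which the arm holds its last target.

TASK

Undo the drip tray's latch: set the ratchet wrench's socket fully down over the hex nut and let go of it. Then flip its direction lever to the other side, check it by swinging the handle back clockwise (seen from above) some 50 degrees so that it clicks round freely while the nut stays still, and then swing it counter-clockwise until the latch's tongue has turned 45 degrees or more and is off the tray. Leave the wrench sitting fully down on the nut with its lever flipped; never tighten the nut, and leave the cups and the box where they stand.

Things in the scene. Friction and masses are not known exactly. Their poses are not given: they have to be found in the camera images.
- base: Stainless hold-down base and drip tray, one piece fixed to the counter; place and yaw (within 0.2 rad) vary. Origin: counter level, straight below the nut's axis. In its frame: base plate x -70..70, y -120..120 mm, top at z 20; slotted drip tray x 77..197, y -140..140, top at z 18; there is room to swing the wrench's handle on its -y side
- latch (a joint): Turn of the latch (rad) about the vertical nut axis, counter-clockwise from above positive, free from -0.5 to 1.9. At 0 (start, within 0.05) its tongue points along the base's +x, over the tray's edge. Friction of about 1.2 N m holds it where it is left (some 10 N at the far half of the wrench's handle)
- nut (a point): Foot of the dark hex nut on the latch, on its axis, 30 mm above the counter; turns with the latch, x axis along the tongue. Nut: 36 mm across flats, 22 mm tall (top 52 mm above the counter), upper 6 mm tapered; two of its six corners lie on this x axis
- tongue_tip (a point): Tip of the latch's tongue, 92 mm from the nut's axis. Disc, tongue and nut are one piece: disc 90 mm in diameter, its top 30 mm above the counter; tongue 20 mm wide, 8 mm thick, flush with the disc
- wrench: Reversible ratchet wrench, 197 mm long, about 0.48 kg, lying socket down. Origin: on the socket's axis at the flat underside; x along the handle, z up. Round steel head 84 mm in diameter, z 0..30; balance point about x 20. Fully seated on the nut, the origin is at point nut, 30 mm above the counter
- neck (a point): On the wrench's straight neck and handle, where it can be lifted (x 62, z 17 mm in the wrench's frame). Neck and handle are one bar 24 mm wide, z 6..28, from x 38 to x 155; steel as far as x 68, black beyond
- handle_end (a point): Middle of the far end of the wrench's handle (x 155, z 17 mm in the wrench's frame)
- socket (a joint): Turn of the hex socket in the head (rad), counter-clockwise from above positive, no limits, 0 within 0.05 at the start; at 0 two of its corners lie on the wrench's x axis. It grows as the wrench free-wheels clockwise over a still nut. Socket: 38 mm across flats, 24 mm deep, open below; fits the nut within 6 degrees either way. 18 teeth: up to 32 degrees of play in all before the nut follows
- lever (a joint): Direction lever (rad), -0.40..0.40, snaps to either end, dips at each click. Vertical pivot 50 mm from the socket axis over the neck; it points back over the head. Start -0.40, tip on the wrench's +y side: drives the nut clockwise, free-wheels counter-clockwise. At +0.40, tip on the -y side: drives counter-clockwise, free-wheels clockwise (drag to 0.5 N m). Flips at 2 to 3 N at the tip
- lever_tip (a point): Near the tip of the direction lever, 55 mm from its pivot, at mid height (45 mm above the wrench's underside). The lever is a dark upright fin 9 mm thick, 34..56 mm above the underside (4 mm clear of the head's flat top); it ends 7 mm beyond this point
- tumbler: Bystander: steel cup, 80 mm wide, 110 mm tall; origin under its centre
- cup: Bystander: black cup, 72 mm wide, 85 mm tall; origin under its centre
- caddy: Bystander: open wooden box 100 x 160 x 70 mm; origin under its centre

How it is judged:
By the outcome, as a careful person would: the job done as asked, in the order asked, and still so for the second after the job is handed in, with the robot touching nothing.
It also fails if it takes over 64 s, if anything falls off the work surface, if the arm or the gripper's body presses on something with over 40 N, if the wrist force passes 120 N, or if a joint passes its speed limit or range.

## Working session

There is one attempt and no reset: what is moved stays moved. The work goes in short steps, Python scripts to look and compute and a tool call to move; the robot and the scene stay as the last step left them, time stands still between calls to the robot, and variables do not carry over. Pictures are saved under pics/ and viewed, and the job is handed in when it is done.

Besides the shell and the picture viewer there is one more tool, called after "Call:" as name([rows], argument=value, ...), one row to a line, values as JSON. play_rows: Moves the arm, as the interface text tells. Its arguments: {"type":"object","properties":{"moves":{"type":"array","items":{"type":"object","properties":{"claw":{"type":"number"},"linear":{"type":"array","items":{"type":"number"}},"turn":{"type":"array","items":{"type":"number"}}}}},"force":{"type":"number"}},"required":["moves"]}

```bash
ls; mkdir -p pics; python3 - <<'E'
from station import get_obs, vision
import cv2
print(get_obs())
for n in ["scene","top","wrist"]:
    cv2.imwrite(f"pics/{n}0.png",vision.camera(n)); print(n,vision.camera_info(n))
E
```

```text
pics
{'time_s': 0.0, 'qpos': array([ 1.04639177e+00,  3.00511824e-01,  1.52159511e+00, -2.21963287e-05,
        1.32070076e+00, -6.66276517e-02]), 'joint_vel': array([ 4.10991835e-04, -1.45568572e-03,  1.75444491e-03,  8.89569435e-04,
        3.27352444e-05, -1.61297488e-03]), 'tau': array([-1.37037121e-03, -5.31809485e+01, -3.52743173e+01,  7.07437587e-02,
        2.44183384e-02, -1.60542487e-05]), 'ee_pos': array([0.24293952, 0.49308646, 0.16825809]), 'eef_rot': array([-3.14037887e+00, -5.94443007e-05,  2.68382122e+00]), 'force': array([ 0.20973941,  0.05943727, -0.63958516]), 'moment': array([0.04680378, 0.02167681, 0.00575559]), 'grip_width': 0.09427966037447538}
scene {'camera_matrix': array([[444.93609213,   0.        , 277.64673824],
       [  0.        , 444.93609213, 206.87724904],
       [  0.        ,   0.        ,   1.        ]]), 'rvec': array([ 1.9393648 ,  1.16456234, -0.58326431]), 'tvec': array([-0.27665627, -0.21122517,  1.52094023])}
top {'camera_matrix': array([[488.09816787,   0.        , 275.94388728],
       [  0.        , 488.09816787, 208.18563334],
       [  0.        ,   0.        ,   1.        ]]), 'rvec': array([ 2.11038725, -2.13072976,  0.22152716]), 'tvec': array([0.01642541, 0.51599114, 1.05585416])}
wrist {'camera_matrix': array([[299.44871882,   0.        , 283.87748787],
       [  0.        , 299.44871882, 209.60770813],
       [  0.        ,   0.        ,   1.        ]]), 'mount': array([[-5.18933071e-04, -9.64999364e-01, -2.62251706e-01,
         7.54701681e-02],
       [ 9.99999837e-01, -4.38817421e-04, -3.64056565e-04,
        -2.35457647e-04],
       [ 2.36233737e-04, -2.62251852e-01,  9.64999435e-01,
        -2.15508618e-01],
       [ 0.00000000e+00,  0.00000000e+00,  0.00000000e+00,
         1.00000000e+00]])}
```

View pics/top0.png

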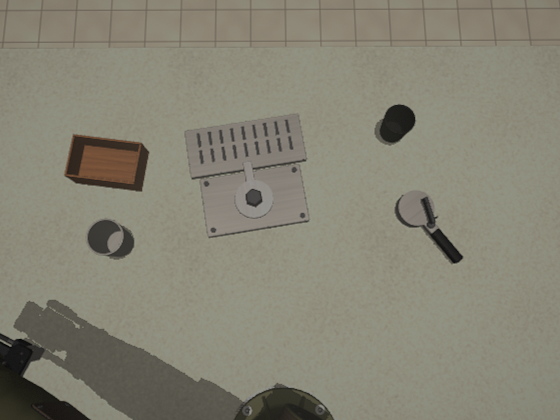

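View pics/scene0.png

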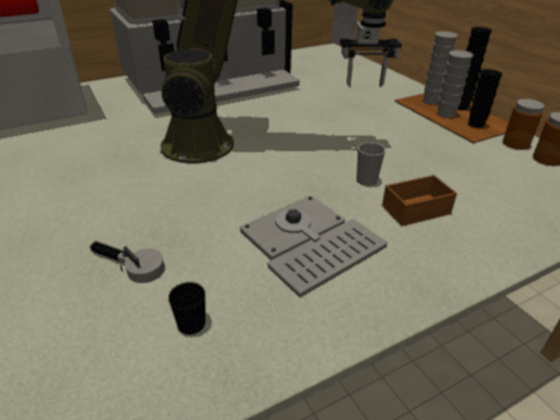

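View pics/wrist0.png

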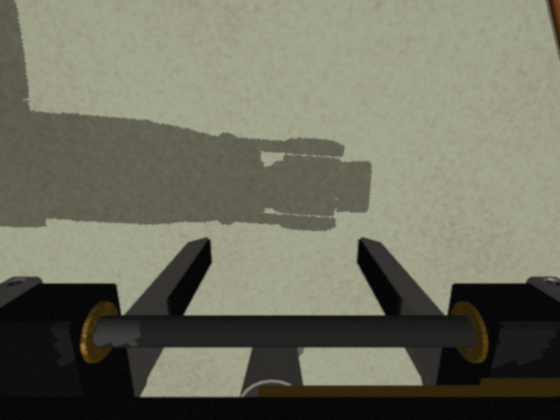

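```bash
cat > h.py <<'E'
import numpy as np, cv2
from scipy.spatial.transform import Rotation as R
from station import get_obs, vision
def campose(n, obs=None):
    ci=vision.camera_info(n); K=ci["camera_matrix"]
    if n=="wrist":
        T=np.eye(4); T[:3,:3]=R.from_euler("xyz",obs["eef_rot"]).as_matrix(); T[:3,3]=obs["ee_pos"]
        W=T@ci["mount"]; return K,W[:3,:3],W[:3,3]
    Rm=cv2.Rodrigues(ci["rvec"])[0]; return K,Rm.T,-Rm.T@ci["tvec"]
def cast(n,uv,z,obs=None):
    K,Rw,c=campose(n,obs); uv=np.atleast_2d(uv).astype(float)
    d=(Rw@np.linalg.inv(K)@np.c_[uv,np.ones(len(uv))].T).T
    return c+d*((z-c[2])/d[:,2])[:,None]
def proj(n,P,obs=None):
    K,Rw,c=campose(n,obs); q=(np.atleast_2d(P)-c)@Rw@K.T
    return q[:,:2]/q[:,2:]
def shot(n,name,crop=None,s=1):
    o=get_obs(); im=vision.camera(n); 
    v=im if crop is None else im[crop[1]:crop[3],crop[0]:crop[2]]
    cv2.imwrite("pics/"+name+".png",cv2.resize(v,None,fx=s,fy=s,interpolation=cv2.INTER_CUBIC)); return o,im
E
python3 - <<'E'
from h import *
im=cv2.imread("pics/top0.png")
print("cam",campose("top")[2])
for nm,uv,z in [("head",(415,208),.03),("hend",(458,258),.028),("levtip",(424,197),.056),("levpiv",(433,225),.05),("nut",(254,197.5),.052),("disc",(253.5,198.5),.03),("tip",(248.5,164),.03),("tray",(185,131),.018),("tray2",(298,114),.018),("tumbl",(105,236),.11),("black",(399,119),.085)]:
    print(nm,cast("top",uv,z).round(4))
a=im[180:275,380:475]; b=im[100:250,175:320]
cv2.imwrite("pics/a.png",cv2.resize(a,None,fx=6,fy=6)); cv2.imwrite("pics/b.png",cv2.resize(b,None,fx=4,fy=4))
E
```

```text
cam [0.29694961 0.02237338 1.13695427]
head [[ 0.5181 -0.3113  0.03  ]]
hend [[ 0.4015 -0.4023  0.028 ]]
levtip [[ 0.5382 -0.3257  0.056 ]]
levpiv [[ 0.4745 -0.3434  0.05  ]]
nut [[0.5413 0.0612 0.052 ]]
disc [[0.5439 0.0631 0.03  ]]
tip [[0.6272 0.0748 0.03  ]]
tray [[0.7148 0.2285 0.018 ]]
tray2 [[ 0.7564 -0.045   0.018 ]]
tumbl [[0.4474 0.3744 0.11  ]]
black [[ 0.7151 -0.2719  0.085 ]]
```

View pics/a.png

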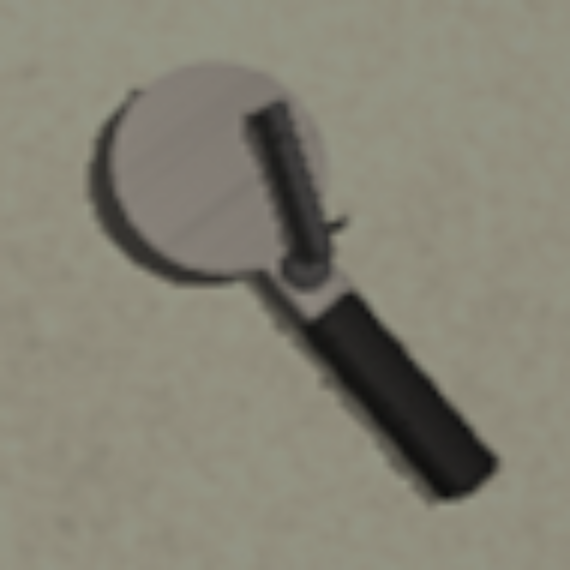

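View pics/b.png

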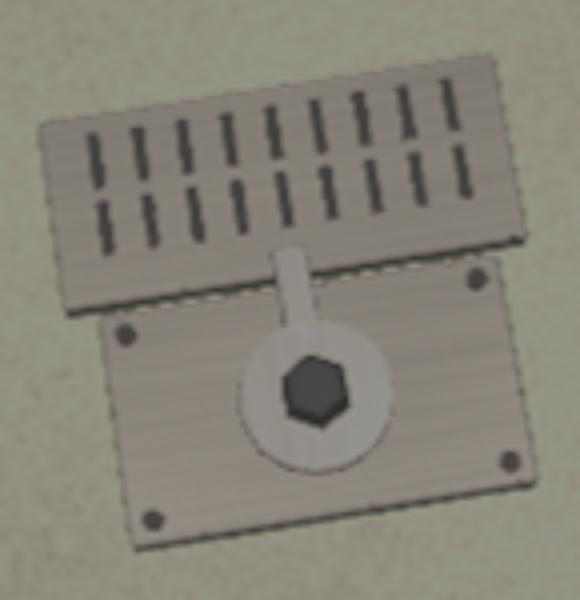

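```bash
cat >> h.py <<'E'
def plan(x,y,z,yawdeg):
    o=get_obs(); T=R.from_euler("xyz",o["eef_rot"])
    d=T.inv().apply(np.array([x,y,z])-o["ee_pos"])*1000
    g=R.from_euler("xyz",[np.pi,0,np.radians(yawdeg)])
    rv=(T.inv()*g).as_rotvec()
    print("t",round(o["time_s"],2),"yaw",np.degrees(o["eef_rot"][2]).round(2),"pos",o["ee_pos"].round(4),"rot",o["eef_rot"].round(4),"LIN",d.round(1),"TURN",rv.round(4),"F",o["force"].round(1),"w",o["grip_width"].round(4))
E
python3 - <<'E'
from h import *
plan(0.36,0.07,.19,90)
plan(0.469,-0.349,.17,38)
E
```

```text
Traceback (most recent call last):
  File "h.py", line 26, in plan
    print("t",round(o["time_s"],2),"yaw",np.degrees(o["eef_rot"][2]).round(2),"pos",o["ee_pos"].round(4),"rot",o["eef_rot"].round(4),"LIN",d.round(1),"TURN",rv.round(4),"F",o["force"].round(1),"w",o["grip_width"].round(4))
                                                                                                                                                                                                     ^^^^^^^^^^^^^^^^^^^^^
AttributeError: 'float' object has no attribute 'round'
```

```bash
sed -i 's/o\["grip_width"\].round(4)/round(float(o["grip_width"]),4)/' h.py
python3 - <<'E'
from h import *
plan(0.40,0.07,.19,90)
plan(0.469,-0.349,.17,38)
E
```

```text
t 0.15 yaw 153.77 pos [0.243  0.4932 0.1684] rot [-3.1407 -0.      2.6838] LIN [-327.9 -310.2  -21.3] TURN [-8.000e-04  5.000e-04  1.113e+00] F [ 0.2 -0.8  0.3] w 0.094
t 0.15 yaw 153.77 pos [0.243  0.4932 0.1684] rot [-3.1407 -0.      2.6838] LIN [-575.  -655.5   -1. ] TURN [-6.0000e-04  9.0000e-04  2.0206e+00] F [ 0.2 -0.8  0.3] w 0.094
```

Call:
play_rows([
  {"claw":1,"linear":[-40,-38,-5],"turn":[0,0,0.14]},
  {"claw":1,"linear":[-80,-76,-10],"turn":[0,0,0.28]},
  {"claw":1,"linear":[-122,-115,-15],"turn":[0,0,0.42]},
  {"claw":1,"linear":[-163,-154,-20],"turn":[0,0,0.56]},
  {"claw":1,"linear":[-205,-193,-20],"turn":[0,0,0.7]},
  {"claw":1,"linear":[-246,-232,-20],"turn":[0,0,0.84]},
  {"claw":1,"linear":[-287,-271,-20],"turn":[0,0,0.98]},
  {"claw":1,"linear":[-328,-310,-20],"turn":[0,0,1.11]},
])

```text
time_s: 1.15
ee_pos: [0.4005, 0.0683, 0.1888]
eef_rot: [-3.142, 0.001, 1.569]
force: [1.5, 0.5, 0.4]
grip_width: 0.094
```

```bash
python3 - <<'E'
from h import *
plan(0.469,-0.349,.17,38)
E
```

```text
t 1.15 yaw 89.92 pos [0.4005 0.0683 0.1888] rot [-3.1416e+00  7.0000e-04  1.5694e+00] LIN [-417.2   69.1   19.1] TURN [3.000e-04 6.000e-04 9.062e-01] F [1.5 0.5 0.4] w 0.094
```

Call:
play_rows([
  {"claw":1,"linear":[-55,9,3],"turn":[0,0,0.13]},
  {"claw":1,"linear":[-112,18,6],"turn":[0,0,0.26]},
  {"claw":1,"linear":[-170,28,9],"turn":[0,0,0.39]},
  {"claw":1,"linear":[-230,38,12],"turn":[0,0,0.52]},
  {"claw":1,"linear":[-290,48,15],"turn":[0,0,0.65]},
  {"claw":1,"linear":[-350,58,18],"turn":[0,0,0.78]},
  {"claw":1,"linear":[-417,69,19],"turn":[0,0,0.906]},
  {"claw":1,"linear":[-417,69,19],"turn":[0,0,0.906]},
])

```text
time_s: 2.15
ee_pos: [0.4682, -0.3517, 0.1686]
eef_rot: [-3.14, 0.001, 0.659]
force: [-0.0, 0.8, -0.0]
grip_width: 0.0939
```

```bash
python3 - <<'E'
from h import *
shot("wrist","w1")
plan(0.469,-0.349,.17,38)
E
```

```text
t 2.2 yaw 37.9 pos [ 0.4683 -0.3504  0.1689] rot [-3.1404e+00  9.0000e-04  6.6150e-01] LIN [ 1.3 -0.7 -1.1] TURN [-0.0012  0.0009 -0.0017] F [-0.2 -0.3  0.1] w 0.0942
```

View pics/w1.png

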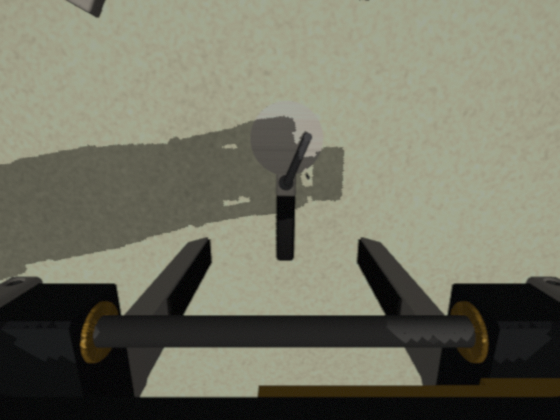

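```bash
python3 - <<'E'
from h import *
o,im=shot("wrist","w2",(230,80,350,280),4)
g=cv2.cvtColor(im,cv2.COLOR_BGR2GRAY)
for nm,uv,z in [("head",(286.5,138),.03),("hendtop",(285,258),.028),("blackstart",(285.5,196),.028),("levtip",(307,134),.056),("piv",(287,183),.05)]:
    print(nm,cast("wrist",uv,z,o).round(4))
# dark handle
m=(g<45).astype(np.uint8); m[265:]=0; m[:150]=0;m[:,:250]=0;m[:,340:]=0; m[:200]=0
ys,xs=np.nonzero(m); 
for y in (205,215,225,235,245,255,258,260,262):
    r=xs[ys==y]; print(y,(r.min(),r.max()) if len(r) else None)
print(o["ee_pos"])
E
```

```text
head [[ 0.5223 -0.3131  0.03  ]]
hendtop [[ 0.4025 -0.4043  0.028 ]]
blackstart [[ 0.4673 -0.3545  0.028 ]]
levtip [[ 0.5393 -0.3271  0.056 ]]
piv [[ 0.484  -0.3435  0.05  ]]
205 (np.int64(277), np.int64(295))
215 (np.int64(278), np.int64(294))
225 (np.int64(277), np.int64(293))
235 (np.int64(278), np.int64(293))
245 (np.int64(277), np.int64(293))
255 (np.int64(278), np.int64(293))
258 (np.int64(278), np.int64(292))
260 None
262 None
[ 0.46834621 -0.35035269  0.16887538]
```

View pics/w2.png

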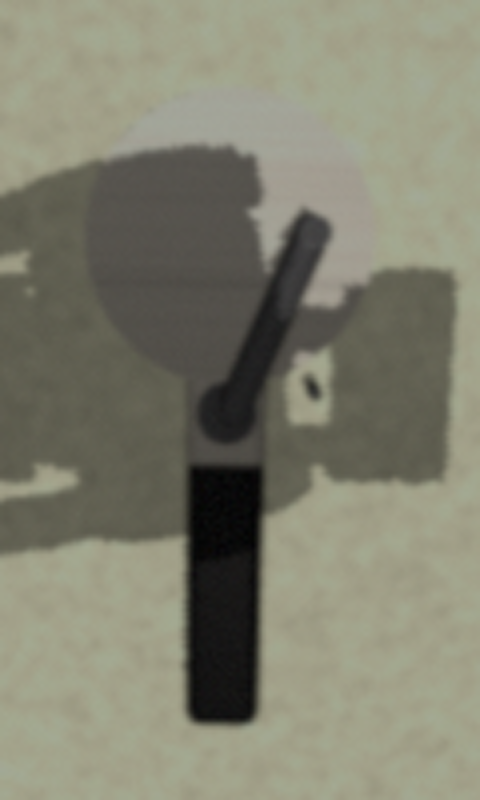

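```bash
python3 - <<'E'
from h import *
o=get_obs()
h=cast("wrist",(288.0,138.3),.03,o)[0]; e=cast("wrist",(285.5,260),.028,o)[0]; b=cast("wrist",(286.3,197),.028,o)[0]
for p,q in((h,e),(b,e),(h,b)):
    d=q-p; print(np.linalg.norm(d[:2]),np.degrees(np.arctan2(d[1],d[0]))+180)
print(h,b)
# scene cam nut disc and top cam: nut refine
im=cv2.imread("pics/top0.png"); g=cv2.cvtColor(im,cv2.COLOR_BGR2GRAY)
m=np.zeros_like(g); m[180:215,240:270]=(g[180:215,240:270]<80)*255
c,_=cv2.findContours(m,0,1); c=max(c,key=cv2.contourArea); M=cv2.moments(c); print(M['m10']/M['m00'],M['m01']/M['m00'],cv2.contourArea(c))
E
```

```text
0.15322602792069256 36.97732885821617
0.08342916124780764 37.38029751832252
0.06980139633590186 36.49568439436152
[ 0.52321715 -0.31328124  0.03      ] [ 0.46710369 -0.35479648  0.028     ]
253.44708994708995 197.28571428571428 189.0
```

```bash
python3 - <<'E'
from h import *
plan(0.4735,-0.3503,.005,37.1)
E
```

```text
t 2.25 yaw 38.0 pos [ 0.4685 -0.349   0.1694] rot [-3.1408e+00  7.0000e-04  6.6320e-01] LIN [  3.2   4.2 164.4] TURN [-0.0008  0.0007  0.0157] F [-0.2  0.7  0. ] w 0.0941
```

Call:
play_rows([
  {"claw":1,"linear":[3,4,40],"turn":[0,0,0.016]},
  {"claw":1,"linear":[3,4,90],"turn":[0,0,0.016]},
  {"claw":1,"linear":[3,4,130],"turn":[0,0,0.016]},
  {"claw":0.8,"linear":[3,4,155],"turn":[0,0,0.016]},
  {"claw":0.6,"linear":[3,4,163],"turn":[0,0,0.016]},
  {"claw":0.4,"linear":[3,4,163],"turn":[0,0,0.016]},
  {"claw":0.4,"linear":[3,4,163],"turn":[0,0,0.016]},
], force=55)

```text
time_s: 3.12
ee_pos: [0.4738, -0.3504, 0.0078]
eef_rot: [3.14, 0.0, 0.648]
force: [-0.1, 0.1, 0.6]
grip_width: 0.0576
```

```bash
python3 - <<'E'
from h import *
plan(0.4735,-0.3503,.005,37.1)
o,im=shot("wrist","w3",(150,0,430,300),2.5)
E
```

```text
t 3.12 yaw 37.11 pos [ 0.4738 -0.3504  0.0078] rot [3.1404e+00 2.0000e-04 6.4780e-01] LIN [-0.2 -0.3  2.8] TURN [0.0012 0.0002 0.0003] F [-0.1  0.1  0.6] w 0.0576
```

View pics/w3.png

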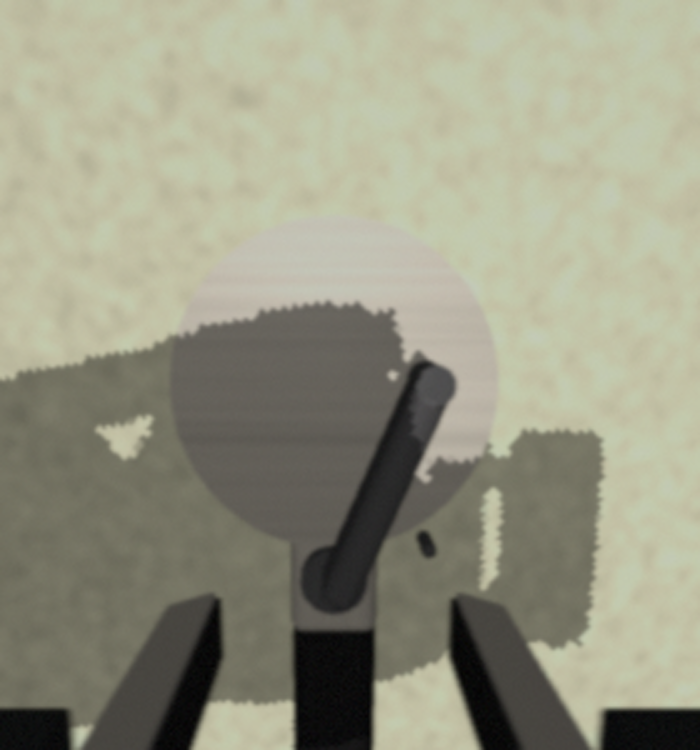

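```bash
python3 - <<'E'
from h import *
o=get_obs()
h=cast("wrist",(283.2,151.8),.03,o)[0]; b=cast("wrist",(150+333.5/2.5,630/2.5),.028,o)[0]
Tm=R.from_euler("xyz",o["eef_rot"])
for p in (h,b): print(p, Tm.inv().apply(p-o["ee_pos"])*1000)
E
```

```text
[ 0.52296128 -0.31342487  0.03      ] [ 61.56887189   0.17698753 -22.38442568]
[ 0.46768929 -0.35531281  0.028     ] [ -7.78192062   0.23962523 -20.37068603]
```

Call:
play_rows([
  {"claw":0.4,"linear":[0,0,4],"turn":[0,0,0]},
  {"claw":0.2,"linear":[0,0,4],"turn":[0,0,0]},
  {"claw":0,"linear":[0,0,4],"turn":[0,0,0]},
  {"claw":0,"linear":[0,0,4],"turn":[0,0,0]},
  {"claw":0,"linear":[0,0,4],"turn":[0,0,0]},
  {"claw":0,"linear":[0,0,4],"turn":[0,0,0]},
], force=55)

```text
time_s: 3.92
ee_pos: [0.4736, -0.3507, 0.0037]
eef_rot: [3.14, 0.001, 0.648]
force: [0.3, -1.7, 0.1]
grip_width: 0.0007
```

```bash
python3 - <<'E'
from h import *
plan(0.50,-0.33,.12,37.1)
E
```

```text
t 3.92 yaw 37.11 pos [ 0.4736 -0.3507  0.0037] rot [3.1404e+00 6.0000e-04 6.4760e-01] LIN [  33.4   -0.4 -116.3] TURN [0.0012 0.0006 0.0001] F [ 0.3 -1.7  0.1] w 0.0007
```

```bash
python3 - <<'E'
from h import *
o,im=shot("wrist","w4",(150,0,430,300),2.5)
shot("scene","s4",(60,200,220,320),5)
E
```

```text
(no output)
```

View pics/w4.png

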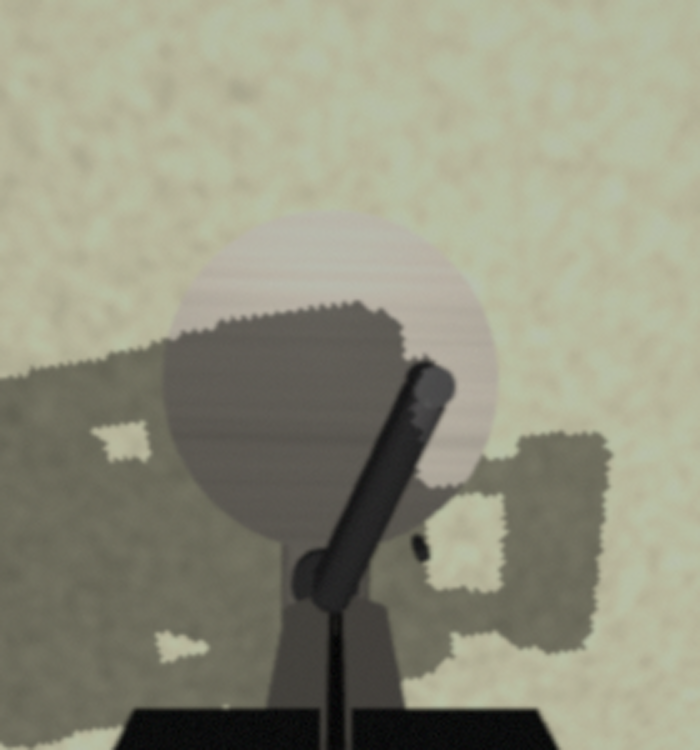

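View pics/s4.png

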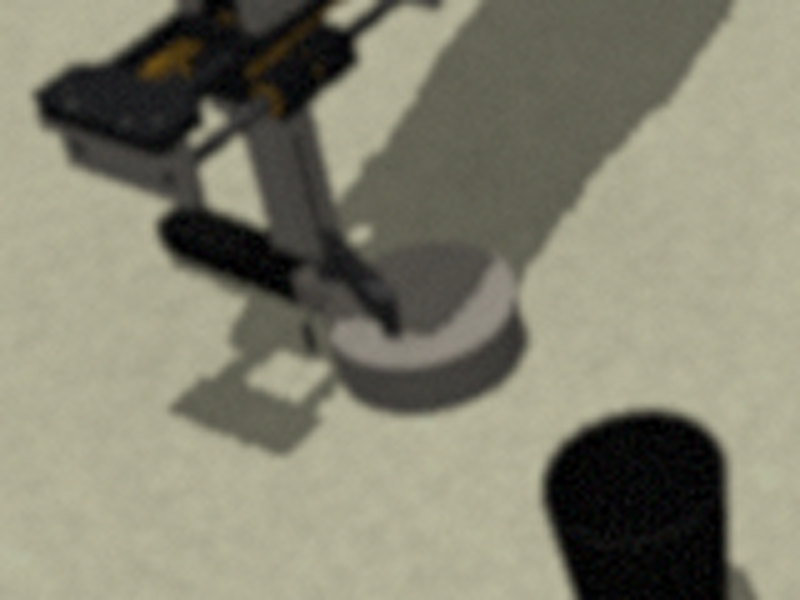

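```bash
python3 - <<'E'
from h import *
o=get_obs()
Tm=R.from_euler("xyz",o["eef_rot"]); 
for p in ([0,0,0],[8,0,0],[0,0,-19],[8,0,-19],[8,0,-26]):
    P=o["ee_pos"]+Tm.apply(np.array(p)/1000); uv=proj("wrist",P,o)[0]; print(p,uv,(uv-[150,0])*2.5, proj("scene",P)[0],(proj("scene",P)[0]-[60,200])*5)
im=cv2.imread("pics/w3.png")
print(o["qpos"].round(3),o["tau"].round(1),o["force"],o["grip_width"])
E
```

```text
[0, 0, 0] [283.07056883 231.87271398] [332.67642209 579.68178495] [124.13452972 261.20031487] [320.67264862 306.00157435]
[8, 0, 0] [283.05762103 221.82670172] [332.64405258 554.56675431] [126.84393665 262.19616055] [334.21968324 310.98080273]
[0, 0, -19] [283.04672322 240.88621314] [332.61680805 602.21553285] [122.55985339 255.17180085] [312.79926694 275.85900423]
[8, 0, -19] [283.03239035 230.04153794] [332.58097589 575.10384486] [125.2944527  256.16287605] [326.47226348 280.81438025]
[8, 0, -26] [283.02193117 233.44693712] [332.55482791 583.61734279] [124.71512419 253.90712265] [323.57562095 269.53561323]
[-6.990e-01  5.660e-01  1.554e+00 -1.000e-03  1.021e+00  2.250e-01] [  1.6 -62.2 -29.8   0.7   0.1  -0. ] [-2.10289614 -2.43943909  0.58810433] 0.0004104610053257534
```

```bash
python3 - <<'E'
from h import *
im=cv2.imread("pics/scene0.png"); c=im[20:110,320:420]; cv2.imwrite("pics/c.png",cv2.resize(c,None,fx=6,fy=6,interpolation=cv2.INTER_CUBIC))
Tm=R.from_euler("xyz",[-3.1404,0,2.6838]); e=np.array([.24294,.49309,.16826])
for y in(-47,0,47):
  for z in(0,-19,-40):
    P=e+Tm.apply(np.array([0,y,z])/1000); print(y,z,((proj("scene",P)[0]-[320,20])*6).round(0))
E
```

```text
-47 0 [167. 464.]
-47 -19 [171. 430.]
-47 -40 [175. 392.]
0 0 [254. 463.]
0 -19 [258. 429.]
0 -40 [263. 391.]
47 0 [340. 463.]
47 -19 [345. 429.]
47 -40 [351. 391.]
```

View pics/c.png

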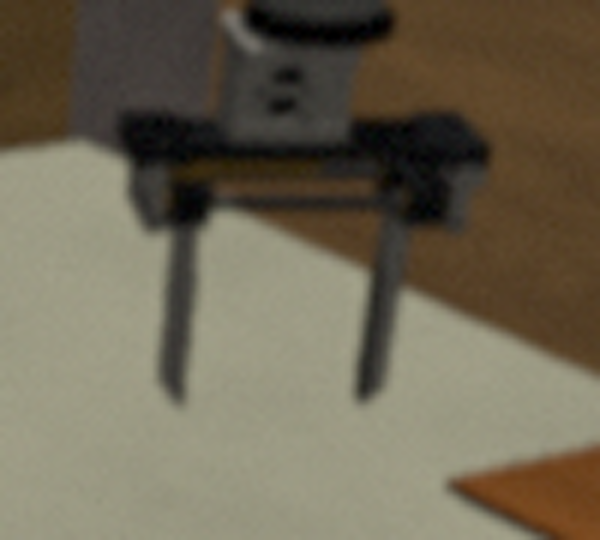

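Call:
play_rows([
  {"claw":0,"linear":[0,0,-20],"turn":[0,0,0]},
  {"claw":0.6,"linear":[0,0,-25],"turn":[0,0,0]},
  {"claw":0.6,"linear":[0,0,-25],"turn":[0,0,0]},
  {"claw":0.6,"linear":[0,0,-25],"turn":[0,0,0]},
  {"claw":0.6,"linear":[0,0,-10],"turn":[0,0,0]},
  {"claw":0.6,"linear":[0,0,10],"turn":[0,0,0]},
  {"claw":0.6,"linear":[0,0,26],"turn":[0,0,0]},
  {"claw":0.6,"linear":[0,0,26],"turn":[0,0,0]},
], force=55)

```text
time_s: 5.03
ee_pos: [0.4729, -0.3501, -0.0241]
eef_rot: [-3.14, 0.001, 0.647]
force: [0.2, -0.2, 0.3]
grip_width: 0.0565
```

```bash
python3 - <<'E'
from h import *
o,im=shot("wrist","w5",(150,0,430,300),2.5)
shot("scene","s5",(60,200,220,320),5)
plan(0.4735,-0.3503,-.03,37.1)
E
```

```text
t 5.12 yaw 37.1 pos [ 0.4738 -0.3508 -0.0222] rot [3.1403e+00 4.0000e-04 6.4750e-01] LIN [ 0.1 -0.6  7.8] TURN [ 0.0013  0.0004 -0.0001] F [-0.3 -0.7  0.7] w 0.0565
```

View pics/w5.png

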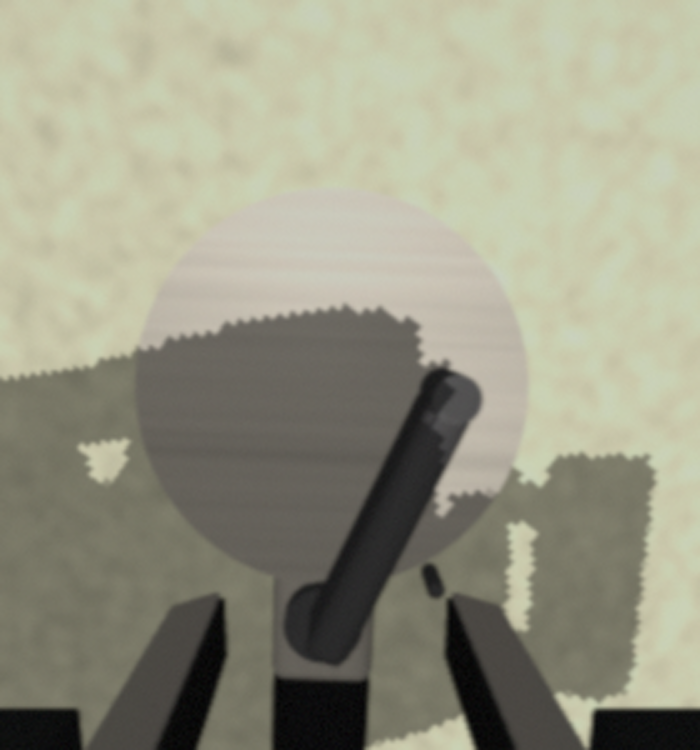

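View pics/s5.png

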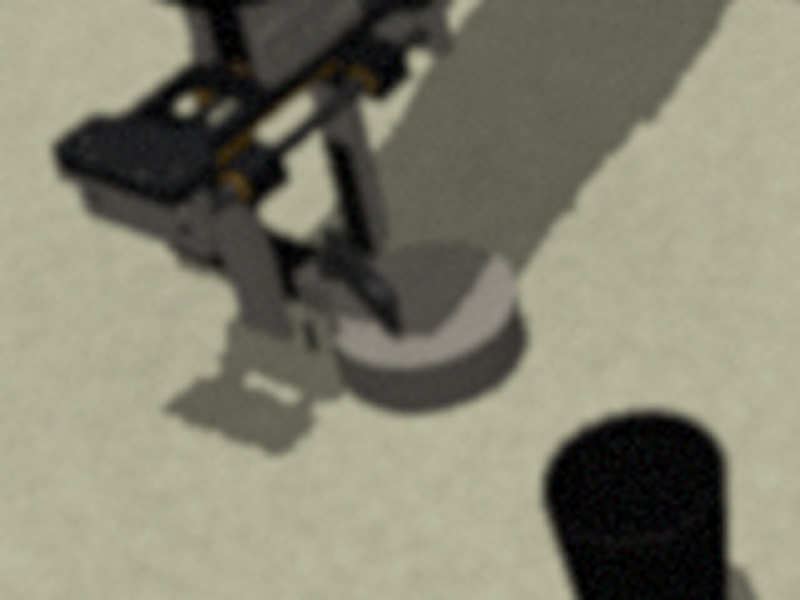

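Call:
play_rows([
  {"claw":0.6,"linear":[0,-3,4],"turn":[0,0,0]},
  {"claw":0.4,"linear":[0,-3,7],"turn":[0,0,0]},
  {"claw":0.2,"linear":[0,-3,7],"turn":[0,0,0]},
  {"claw":0,"linear":[0,-3,7],"turn":[0,0,0]},
  {"claw":0,"linear":[0,-3,7],"turn":[0,0,0]},
  {"claw":0,"linear":[0,-3,7],"turn":[0,0,0]},
], force=58)

```text
time_s: 5.88
ee_pos: [0.4719, -0.3484, -0.0291]
eef_rot: [3.14, 0.0, 0.648]
force: [-0.2, 0.4, 0.8]
grip_width: 0.0235
```

```bash
python3 - <<'E'
from h import *
o,im=shot("wrist","w6",(150,0,430,300),2.5)
plan(0.4735,-0.3503,-.03,37.1)
E
```

```text
t 5.92 yaw 37.1 pos [ 0.4719 -0.3484 -0.0291] rot [3.1404e+00 5.0000e-04 6.4750e-01] LIN [0.1 2.5 0.9] TURN [0.0012 0.0005 0.    ] F [-0.7  0.8  2. ] w 0.0234
```

View pics/w6.png

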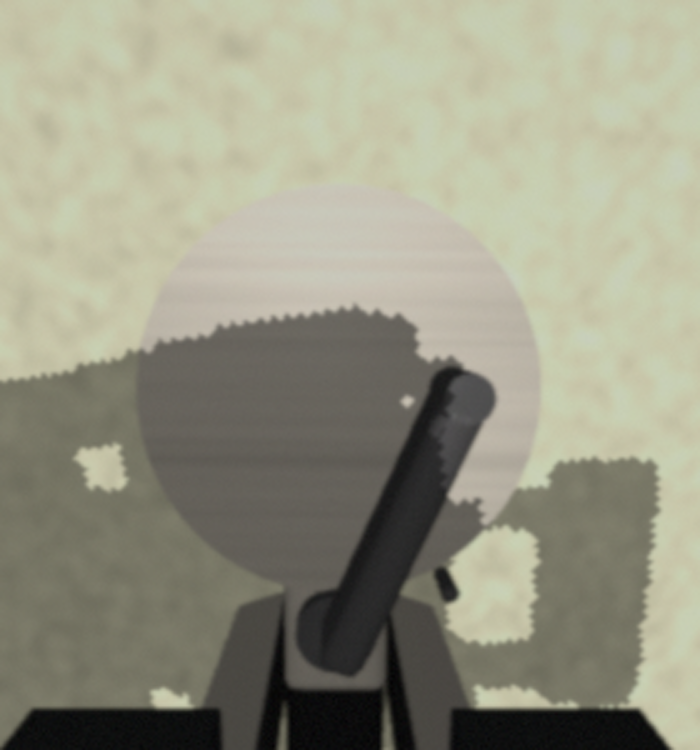

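Call:
play_rows([
  {"claw":0,"linear":[0,0,-5],"turn":[0,0,0]},
  {"claw":0,"linear":[0,0,-15],"turn":[0,0,0]},
  {"claw":0,"linear":[0,0,-35],"turn":[0,0,0]},
  {"claw":0,"linear":[0,0,-65],"turn":[0,0,0]},
  {"claw":0,"linear":[0,0,-95],"turn":[0,0,0]},
  {"claw":0,"linear":[0,0,-110],"turn":[0,0,0]},
  {"claw":0,"linear":[0,0,-110],"turn":[0,0,0]},
])

```text
time_s: 6.8
ee_pos: [0.4721, -0.3485, 0.0815]
eef_rot: [3.139, 0.0, 0.648]
force: [0.7, -0.4, -5.3]
grip_width: 0.0234
```

```bash
python3 - <<'E'
from h import *
o,im=shot("wrist","w7",(150,0,430,300),2.5)
shot("scene","s7",(60,140,220,300),4)
plan(0.4735,-0.3503,-.03,37.1)
E
```

```text
t 6.9 yaw 37.11 pos [ 0.4714 -0.3479  0.0797] rot [-3.1413e+00  9.0000e-04  6.4760e-01] LIN [  0.3   3.2 109.7] TURN [-0.0003  0.0009  0.0001] F [-0.8  0.6 -5.2] w 0.0236
```

View pics/w7.png

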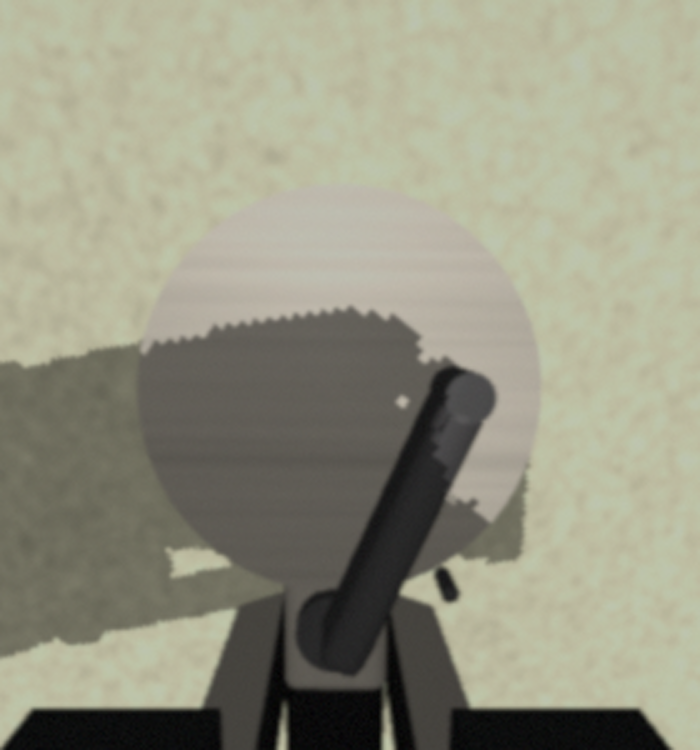

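View pics/s7.png

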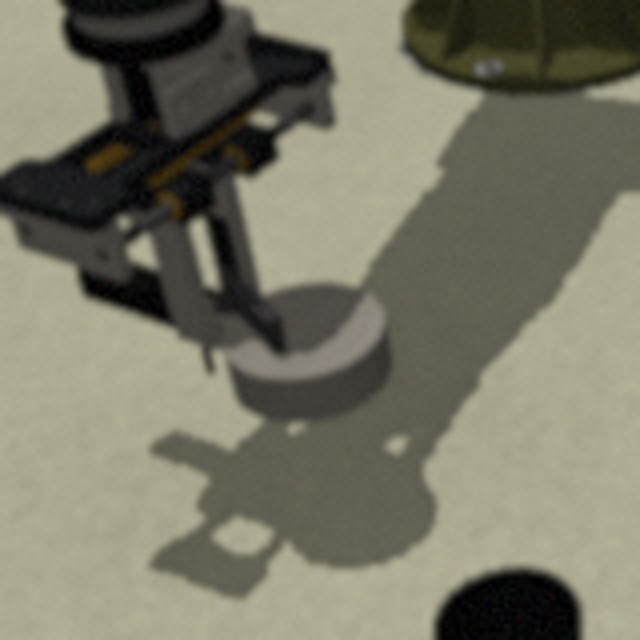

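```bash
python3 - <<'E'
from h import *
plan(0.484,-0.088,.15,69)
E
```

```text
t 6.9 yaw 37.11 pos [ 0.4714 -0.3479  0.0797] rot [-3.1413e+00  9.0000e-04  6.4760e-01] LIN [ 166.8 -199.7  -70.3] TURN [-5.000e-04  8.000e-04 -5.567e-01] F [-0.8  0.6 -5.2] w 0.0236
```

Call:
play_rows([
  {"claw":0,"linear":[12,-14,-20],"turn":[0,0,-0.04]},
  {"claw":0,"linear":[40,-48,-40],"turn":[0,0,-0.14]},
  {"claw":0,"linear":[70,-84,-60],"turn":[0,0,-0.24]},
  {"claw":0,"linear":[105,-125,-70],"turn":[0,0,-0.36]},
  {"claw":0,"linear":[140,-168,-70],"turn":[0,0,-0.47]},
  {"claw":0,"linear":[160,-192,-70],"turn":[0,0,-0.54]},
  {"claw":0,"linear":[167,-200,-70],"turn":[0,0,-0.557]},
  {"claw":0,"linear":[167,-200,-70],"turn":[0,0,-0.557]},
])

```text
time_s: 7.9
ee_pos: [0.4839, -0.0877, 0.149]
eef_rot: [-3.14, 0.001, 1.204]
force: [0.6, -0.3, -4.3]
grip_width: 0.0237
```

```bash
python3 - <<'E'
from h import *
o,im=shot("wrist","w8",(150,0,430,300),2.5)
np.save("o8.npy",o,allow_pickle=True)
cv2.imwrite("pics/w8f.png",im)
plan(0.484,-0.088,.15,69)
E
```

```text
t 7.95 yaw 68.94 pos [ 0.4839 -0.0883  0.1491] rot [-3.1401e+00  1.0000e-03  1.2033e+00] LIN [ 0.3 -0.  -0.9] TURN [-0.0015  0.001  -0.001 ] F [-0.   0.3 -4.1] w 0.0234
```

View pics/w8.png

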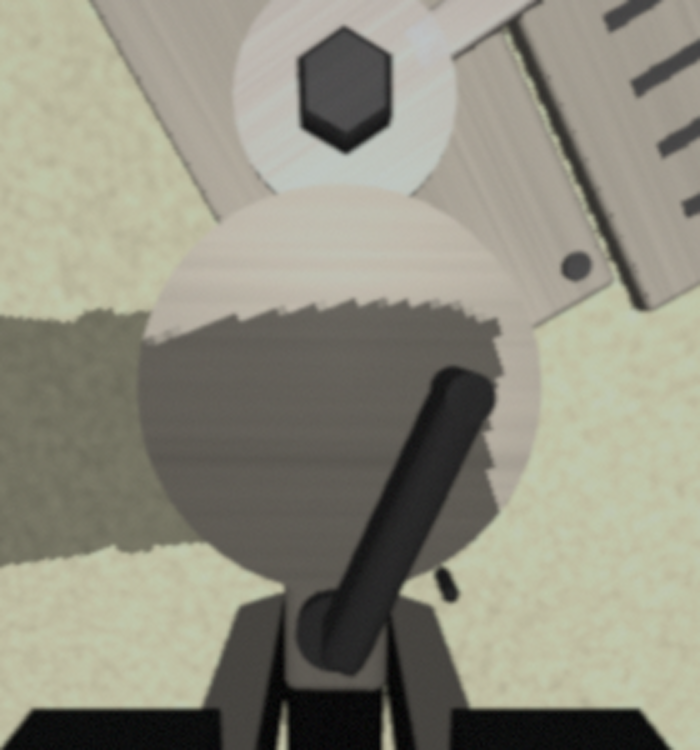

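```bash
python3 - <<'E'
from h import *
from scipy.optimize import least_squares
o=np.load("o8.npy",allow_pickle=True).item()
im=cv2.imread("pics/w8f.png"); g=cv2.cvtColor(im,cv2.COLOR_BGR2GRAY).astype(float)
Tm=R.from_euler("xyz",o["eef_rot"]); tool=lambda P:Tm.inv().apply(P-o["ee_pos"])*1000
# top face by brightness
sub=g[5:65,262:315]; print([int(v) for v in g[5:66:2,288]]); print([int(v) for v in g[32,260:320:2]])
m=((g>40)&(g<95)).astype(np.uint8); mm=np.zeros_like(m); mm[8:56,266:310]=m[8:56,266:310]
mm=cv2.morphologyEx(mm,cv2.MORPH_OPEN,np.ones((3,3),np.uint8))
c,_=cv2.findContours(mm,0,1); c=max(c,key=cv2.contourArea); M=cv2.moments(c); cen=(M['m10']/M['m00'],M['m01']/M['m00'])
P=cast("wrist",cen,.052,o)[0]; print("nut top",cen,P,tool(P))
md=((g<100)).astype(np.uint8); md[:, :262]=0; md[:,318:]=0; md[66:]=0
for y in range(24,50,4):
    r=np.nonzero(md[y])[0]; print(y,r.min(),r.max())
# disc boundary: manual crop points
pts=np.array([(233,100),(235,75),(241,130),(254,165),(275,193),(457,95),(454,125),(443,160),(418,193),(243,50),(257,20)])/2.5+[150,0]
Q=cast("wrist",pts,.03,o)[:,:2]
f=least_squares(lambda p:np.hypot(*(Q-p).T)-.045,Q.mean(0)); print("disc",f.x,f.fun.round(4),tool([*f.x,.052]))
# head in tool frame from w6 : pose at ground
e=np.array([.4719,-.3484,-.0291]); o6=dict(eef_rot=np.array([-3.1404,.0005,.6476]),ee_pos=e)
h=cast("wrist",(150+339/2.5,384.5/2.5),.03,o6)[0]; print("head tool",R.from_euler("xyz",o6["eef_rot"]).inv().apply(h-e)*1000)
E
```

```text
[183, 181, 172, 81, 70, 77, 76, 76, 76, 78, 78, 78, 79, 79, 78, 79, 80, 80, 80, 79, 79, 78, 79, 73, 47, 35, 27, 26, 113, 192, 194]
[183, 185, 187, 187, 158, 57, 63, 78, 80, 79, 80, 78, 79, 78, 79, 77, 79, 78, 79, 79, 79, 77, 55, 97, 182, 185, 185, 186, 188, 188]
nut top (287.56757562211294, 32.16674117121144) [0.54580188 0.06219841 0.052     ] [162.20558618   4.21439555  96.88914994]
24 269 305
28 269 306
32 270 306
36 270 306
40 270 306
44 270 306
48 270 305
disc [0.54656307 0.06069589] [ 0.0005  0.0003 -0.001  -0.0004  0.0002 -0.0006 -0.0005  0.0002  0.0004
 -0.0003  0.0001] [161.07559839   5.46344268  96.8880798 ]
head tool [ 62.9263333    1.33451593 -59.13310423]
```

Call:
play_rows([
  {"claw":0,"linear":[20,1,5],"turn":[0,0,0]},
  {"claw":0,"linear":[55,2,15],"turn":[0,0,0]},
  {"claw":0,"linear":[85,3,40],"turn":[0,0,0]},
  {"claw":0,"linear":[98.7,3.5,70],"turn":[0,0,0]},
  {"claw":0,"linear":[98.7,3.5,100],"turn":[0,0,0]},
  {"claw":0,"linear":[98.7,3.5,113],"turn":[0,0,0]},
  {"claw":0,"linear":[98.7,3.5,113],"turn":[0,0,0]},
  {"claw":0,"linear":[98.7,3.5,113],"turn":[0,0,0]},
])

```text
time_s: 8.95
ee_pos: [0.5232, 0.002, 0.0372]
eef_rot: [3.141, 0.0, 1.202]
force: [0.5, -0.8, -3.3]
grip_width: 0.0237
```

```bash
python3 - <<'E'
from h import *
o,im=shot("wrist","w9",(150,0,430,300),2.5)
np.save("o9.npy",o,allow_pickle=True)
cv2.imwrite("pics/w9f.png",im)
shot("scene","s9",(230,150,390,290),5)
o8=np.load("o8.npy",allow_pickle=True).item()
print(R.from_euler("xyz",o8["eef_rot"]).inv().apply(o["ee_pos"]-o8["ee_pos"])*1000)
plan(0.52,0,.03,69)
E
```

```text
[ 97.96401032   4.70306497 111.74079779]
t 9.05 yaw 68.92 pos [0.5231 0.0023 0.0371] rot [3.1413e+00 4.0000e-04 1.2028e+00] LIN [-3.2 -2.1  7.1] TURN [ 0.0002  0.0004 -0.0014] F [ 0.1  0.8 -4.2] w 0.0234
```

View pics/w9.png

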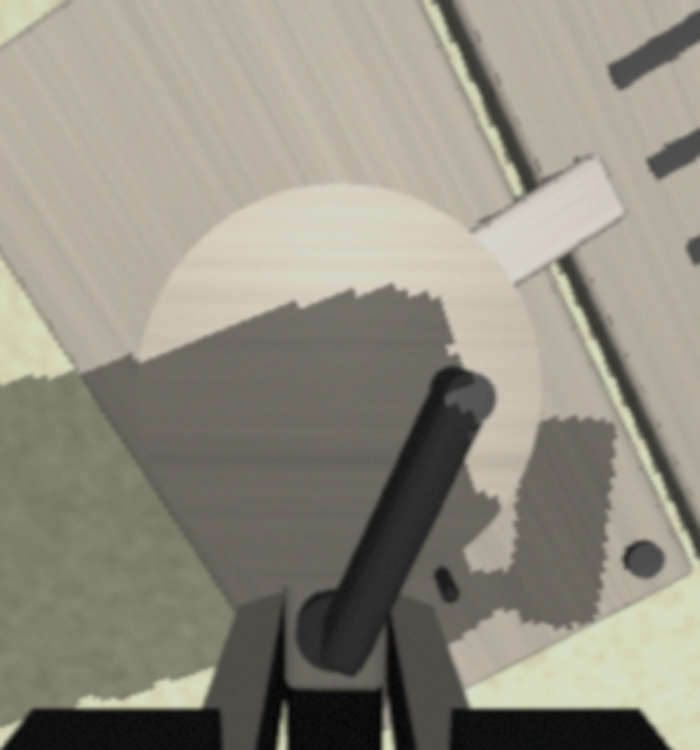

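View pics/s9.png

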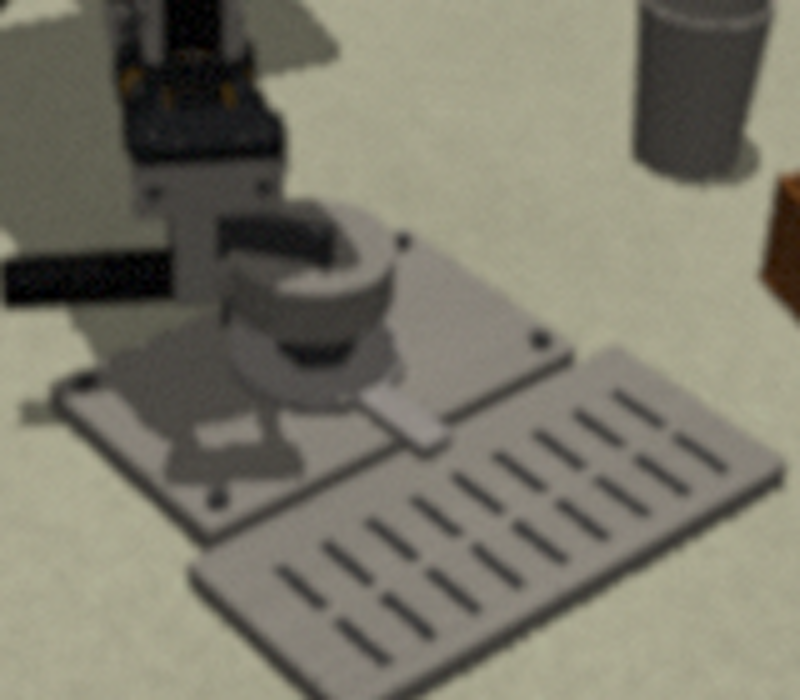

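```bash
python3 - <<'E'
from h import *
o=np.load("o9.npy",allow_pickle=True).item()
Tm=R.from_euler("xyz",o["eef_rot"]); tool=lambda P:Tm.inv().apply(P-o["ee_pos"])*1000
hw=o["ee_pos"]+Tm.apply(np.array([62.9,1.3,-59])/1000); print("head",hw)
p=np.array([(470,231),(597,153),(515,285),(625,212)])/2.5+[150,0]
Q=cast("wrist",p,.03,o)
d1=Q[1]-Q[0]; d2=Q[3]-Q[2]; print([np.degrees(np.arctan2(d[1],d[0])).round(2) for d in (d1,d2)], np.linalg.norm(Q[1]-Q[3]))
u=d1/np.linalg.norm(d1)+d2/np.linalg.norm(d2);u/=np.linalg.norm(u)
tip=(Q[1]+Q[3])/2; n=tip-.092*u; print("tip",tip,"nut",n,tool(n))
for q in ((.5466,.0607),(.5458,.0622),hw[:2]):
  for z in (.03,.052,.067,.097): print(q,z,((proj("scene",[*q,z])[0]-[230,150])*5).round(1))
E
```

```text
head [0.54706867 0.06028419 0.09617959]
[np.float64(9.47), np.float64(12.25)] 0.01750273039166105
tip [0.63495133 0.07916973 0.03      ] nut [0.54459773 0.06184268 0.03      ] [63.49137783 -1.58008138  7.17875717]
(0.5466, 0.0607) 0.03 [308.7 347.8]
(0.5466, 0.0607) 0.052 [309.8 313.4]
(0.5466, 0.0607) 0.067 [310.7 289.4]
(0.5466, 0.0607) 0.097 [312.4 240.4]
(0.5458, 0.0622) 0.03 [310.4 346.2]
(0.5458, 0.0622) 0.052 [311.6 311.7]
(0.5458, 0.0622) 0.067 [312.5 287.8]
(0.5458, 0.0622) 0.097 [314.2 238.7]
[0.54706867 0.06028419] 0.03 [308.4 348.6]
[0.54706867 0.06028419] 0.052 [309.6 314.1]
[0.54706867 0.06028419] 0.067 [310.4 290.1]
[0.54706867 0.06028419] 0.097 [312.1 241.1]
```

```bash
python3 - <<'E'
from h import *
o,im=shot("scene","s10",(265,180,325,240),12)
g=cv2.cvtColor(im,cv2.COLOR_BGR2GRAY)
for y in range(200,232,2): print(y,list(map(int,g[y,270:316])))
for d in ([.001,0,0],[0,.001,0],[0,0,.001]): print((proj("scene",np.array([.546,.061,.05])+d)-proj("scene",[.546,.061,.05])))
E
```

```text
200 [69, 67, 59, 48, 34, 37, 53, 56, 55, 50, 47, 37, 41, 41, 35, 33, 32, 27, 22, 23, 23, 21, 22, 25, 20, 26, 44, 62, 69, 72, 80, 102, 122, 130, 133, 128, 133, 129, 123, 111, 109, 115, 126, 133, 134, 137]
202 [64, 69, 67, 64, 62, 67, 67, 67, 72, 71, 71, 70, 70, 69, 68, 65, 62, 59, 57, 55, 51, 47, 42, 35, 32, 32, 47, 67, 76, 80, 82, 95, 117, 128, 132, 132, 129, 124, 112, 121, 132, 137, 135, 136, 135, 134]
204 [67, 64, 68, 70, 67, 64, 61, 60, 62, 68, 71, 74, 73, 72, 72, 75, 72, 74, 78, 83, 91, 102, 108, 105, 89, 80, 87, 106, 116, 115, 120, 124, 129, 131, 131, 127, 110, 89, 87, 115, 131, 134, 134, 133, 133, 132]
206 [67, 67, 64, 63, 58, 58, 56, 53, 52, 56, 59, 63, 67, 70, 75, 86, 97, 111, 119, 122, 124, 131, 130, 129, 128, 125, 127, 127, 132, 126, 125, 123, 119, 113, 100, 85, 69, 64, 86, 119, 132, 135, 132, 133, 133, 133]
208 [68, 67, 64, 61, 58, 58, 52, 53, 55, 53, 53, 57, 58, 57, 66, 78, 89, 98, 99, 101, 106, 108, 106, 112, 108, 109, 109, 104, 99, 95, 84, 79, 71, 66, 60, 58, 55, 59, 87, 115, 131, 134, 131, 133, 131, 130]
210 [70, 70, 73, 69, 52, 40, 48, 53, 53, 54, 58, 55, 55, 57, 55, 
[... 1492 characters left out ...]
135, 135, 136]
226 [76, 73, 72, 73, 74, 72, 71, 65, 63, 64, 72, 77, 80, 82, 80, 80, 81, 78, 79, 79, 82, 80, 82, 78, 80, 81, 79, 79, 79, 78, 81, 79, 77, 85, 88, 99, 114, 115, 101, 103, 116, 130, 133, 133, 134, 135]
228 [71, 73, 73, 73, 72, 76, 73, 73, 68, 63, 66, 62, 67, 71, 76, 76, 80, 82, 79, 78, 80, 80, 81, 81, 80, 79, 81, 82, 87, 84, 82, 90, 109, 124, 132, 140, 138, 136, 133, 132, 134, 134, 133, 132, 134, 132]
230 [74, 74, 72, 70, 75, 71, 74, 72, 71, 71, 71, 68, 66, 64, 63, 66, 70, 70, 71, 70, 73, 78, 79, 77, 79, 77, 73, 79, 87, 80, 76, 78, 95, 120, 134, 140, 140, 139, 141, 139, 139, 138, 136, 132, 128, 131]
[[0.19612218 0.2094959 ]]
[[ 0.34249407 -0.10951675]]
[[ 0.01085456 -0.31631514]]
```

View pics/s10.png

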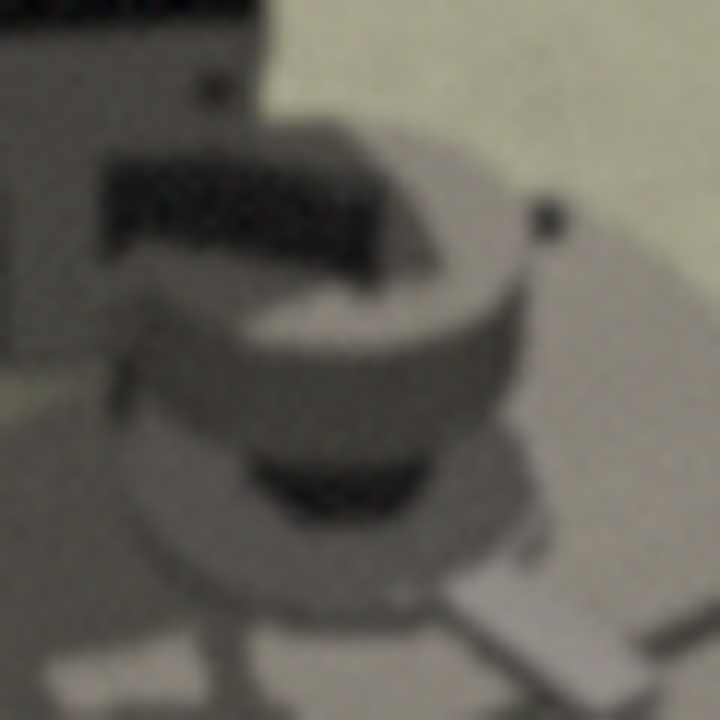

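```bash
python3 - <<'E'
from h import *
o,im=shot("top","t10",(220,160,290,240),8)
im0=cv2.imread("pics/top0.png"); cv2.imwrite("pics/t0c.png",cv2.resize(im0[160:240,220:290],None,fx=8,fy=8,interpolation=cv2.INTER_CUBIC))
E
```

```text
(no output)
```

View pics/t10.png

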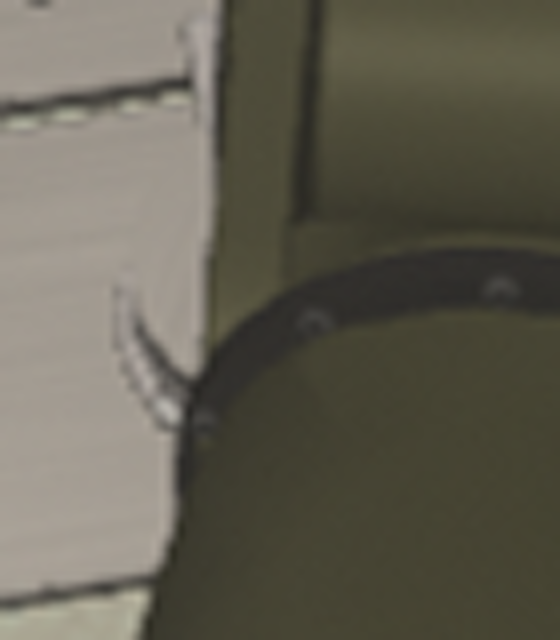

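View pics/t0c.png

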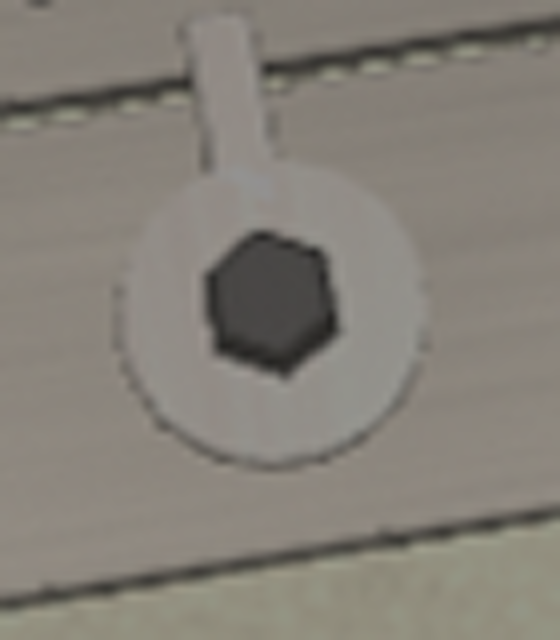

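Call:
play_rows([
  {"claw":0,"linear":[1.7,-1.3,4],"turn":[0,0,0]},
  {"claw":0,"linear":[1.7,-1.3,9],"turn":[0,0,0]},
  {"claw":0,"linear":[1.7,-1.3,12],"turn":[0,0,0]},
  {"claw":0,"linear":[1.7,-1.3,14],"turn":[0,0,0]},
  {"claw":0,"linear":[1.7,-1.3,16],"turn":[0,0,0]},
])

```text
time_s: 9.78
ee_pos: [0.5223, 0.0044, 0.0206]
eef_rot: [-3.141, 0.001, 1.203]
force: [-0.5, -0.8, -4.2]
grip_width: 0.0236
```

```bash
python3 - <<'E'
from h import *
plan(0.52,0,.03,69)
print(get_obs()["moment"])
E
```

```text
t 9.78 yaw 68.93 pos [0.5223 0.0044 0.0206] rot [-3.1413e+00  6.0000e-04  1.2031e+00] LIN [-5.  -0.5 -9.4] TURN [-0.0003  0.0006 -0.0012] F [-0.5 -0.8 -4.2] w 0.0236
[-0.26956765  0.10416277 -0.04750053]
```

Call:
play_rows([
  {"claw":0,"linear":[0,0,2],"turn":[0,0,0]},
  {"claw":0,"linear":[0,0,4],"turn":[0,0,0]},
  {"claw":0,"linear":[0,0,4],"turn":[0,0,0]},
])

```text
time_s: 10.15
ee_pos: [0.5226, 0.0047, 0.0169]
eef_rot: [3.141, -0.0, 1.203]
force: [1.3, 3.4, -1.4]
grip_width: 0.0234
```

```bash
python3 - <<'E'
from h import *
plan(0.52,0,.03,69)
print(get_obs()["moment"])
E
```

```text
t 10.15 yaw 68.94 pos [0.5226 0.0047 0.0169] rot [ 3.1413e+00 -1.0000e-04  1.2032e+00] LIN [ -5.3  -0.7 -13.1] TURN [ 0.0003 -0.0001 -0.0011] F [ 1.3  3.4 -1.4] w 0.0234
[ 0.54353434 -0.0345378   0.05729462]
```

Call:
play_rows([
  {"claw":0,"linear":[1.3,0,0],"turn":[0,0,0]},
  {"claw":0,"linear":[1.3,0,2],"turn":[0,0,0]},
  {"claw":0,"linear":[1.3,0,3],"turn":[0,0,0]},
  {"claw":0,"linear":[1.3,0,3],"turn":[0,0,0]},
])

```text
time_s: 10.65
ee_pos: [0.523, 0.0063, 0.0137]
eef_rot: [3.142, -0.001, 1.203]
force: [0.5, 5.4, -4.3]
grip_width: 0.0234
```

```bash
python3 - <<'E'
from h import *
plan(0.52,0,.03,69)
o=get_obs(); print(o["moment"], R.from_euler("xyz",o["eef_rot"]).inv().apply(o["force"]))
E
```

```text
t 10.65 yaw 68.94 pos [0.523  0.0063 0.0137] rot [ 3.1416e+00 -5.0000e-04  1.2032e+00] LIN [ -6.9  -0.6 -16.3] TURN [ 0.     -0.0005 -0.0011] F [ 0.5  5.4 -4.3] w 0.0234
[ 0.90480899 -0.12929396 -0.00264096] [ 5.18598016 -1.46867064  4.26732323]
```

Call:
play_rows([
  {"claw":0,"linear":[1.5,-0.4,0],"turn":[0,0,0]},
  {"claw":0,"linear":[1.5,-0.4,2],"turn":[0,0,0]},
  {"claw":0,"linear":[1.5,-0.4,3],"turn":[0,0,0]},
  {"claw":0,"linear":[1.5,-0.4,3],"turn":[0,0,0]},
])

```text
time_s: 11.15
ee_pos: [0.5231, 0.0077, 0.0105]
eef_rot: [-3.141, -0.0, 1.203]
force: [-0.0, 0.1, -3.2]
grip_width: 0.0233
```

```bash
python3 - <<'E'
from h import *
plan(0.52,0,.03,69)
o=get_obs(); print(o["moment"], R.from_euler("xyz",o["eef_rot"]).inv().apply(o["force"]))
E
```

```text
t 11.15 yaw 68.93 pos [0.5231 0.0077 0.0105] rot [-3.1413e+00 -4.0000e-04  1.2030e+00] LIN [ -8.3  -0.1 -19.5] TURN [-0.0003 -0.0004 -0.0012] F [-0.   0.1 -3.2] w 0.0233
[-0.24752919  0.11409982 -0.0290175 ] [ 0.06621509 -0.05064489  3.19372474]
```

Call:
play_rows([
  {"claw":0,"linear":[0,0,2],"turn":[0,0,0]},
  {"claw":0,"linear":[0,0,4],"turn":[0,0,0]},
  {"claw":0,"linear":[0,0,6],"turn":[0,0,0]},
  {"claw":0,"linear":[0,0,7.5],"turn":[0,0,0]},
  {"claw":0,"linear":[0,0,7.5],"turn":[0,0,0]},
])

```text
time_s: 11.78
ee_pos: [0.523, 0.0077, 0.0029]
eef_rot: [-3.141, -0.0, 1.203]
force: [-1.1, -0.4, -5.0]
grip_width: 0.0232
```

```bash
python3 - <<'E'
from h import *
plan(0.52,0,.03,69)
o=get_obs(); print(o["moment"], R.from_euler("xyz",o["eef_rot"]).inv().apply(o["force"]))
E
```

```text
t 11.78 yaw 68.93 pos [0.523  0.0077 0.0029] rot [-3.1411e+00 -3.0000e-04  1.2031e+00] LIN [ -8.3  -0.  -27.1] TURN [-0.0005 -0.0003 -0.0012] F [-1.1 -0.4 -5. ] w 0.0232
[-0.20396026  0.12149003  0.02790522] [-0.74693396 -0.86732129  4.98934278]
```

Call:
play_rows([
  {"claw":0,"linear":[0,0,1.2],"turn":[0,0,0]},
  {"claw":0,"linear":[0,0,2],"turn":[0,0,0]},
  {"claw":0.15,"linear":[0,0,2],"turn":[0,0,0]},
  {"claw":0.5,"linear":[0,0,2],"turn":[0,0,0]},
  {"claw":0.6,"linear":[0,0,2],"turn":[0,0,0]},
  {"claw":0.6,"linear":[0,0,2],"turn":[0,0,0]},
])

```text
time_s: 12.52
ee_pos: [0.5232, 0.0078, 0.0011]
eef_rot: [3.142, -0.0, 1.203]
force: [-0.7, 1.0, -0.5]
grip_width: 0.0503
```

```bash
python3 - <<'E'
from h import *
o,im=shot("wrist","w11",(150,0,430,300),2.5); np.save("o11.npy",o,allow_pickle=True)
shot("scene","s11",(230,150,350,240),6)
plan(0.52,0,.03,69)
E
```

```text
t 12.62 yaw 68.93 pos [0.5231 0.0077 0.001 ] rot [-3.1414e+00 -4.0000e-04  1.2030e+00] LIN [ -8.3  -0.1 -29. ] TURN [-0.0002 -0.0004 -0.0013] F [-0.   0.2  0. ] w 0.0556
```

View pics/w11.png

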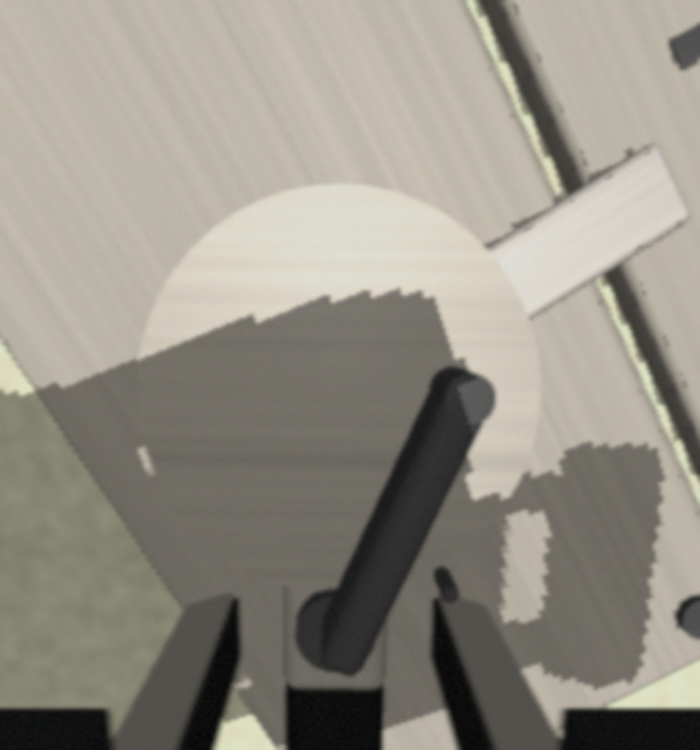

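View pics/s11.png

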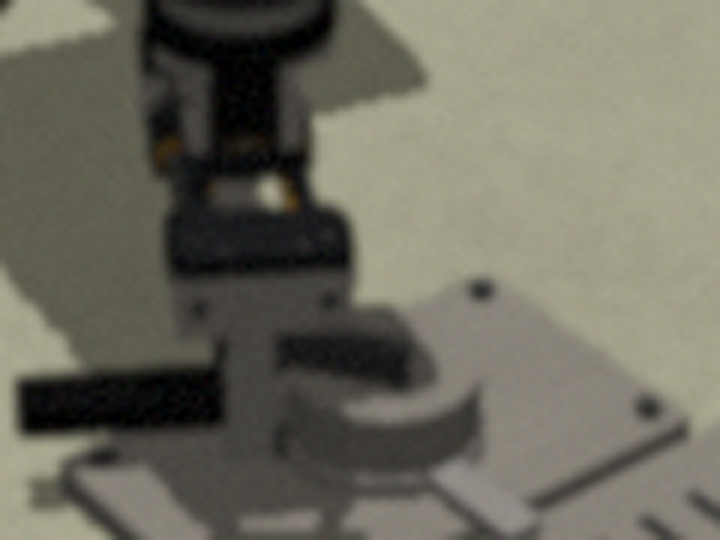

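Call:
play_rows([
  {"claw":0.6,"linear":[0,0,-40],"turn":[0,0,0]},
  {"claw":0.5,"linear":[0,0,-95],"turn":[0,0,0]},
  {"claw":0.2,"linear":[30,30,-100],"turn":[0,0,0]},
  {"claw":0,"linear":[63,48,-95],"turn":[0,0,0]},
  {"claw":0,"linear":[63,48,-70],"turn":[0,0,0]},
  {"claw":0,"linear":[63,48,-45],"turn":[0,0,0]},
  {"claw":0,"linear":[63,48,-37],"turn":[0,0,0]},
  {"claw":0,"linear":[63,48,-37],"turn":[0,0,0]},
], force=20)

```text
time_s: 13.62
ee_pos: [0.5906, 0.0492, 0.0382]
eef_rot: [-3.141, -0.0, 1.203]
force: [-0.4, 0.0, 0.2]
grip_width: 0.0008
```

```bash
python3 - <<'E'
from h import *
o,im=shot("wrist","w12",(150,100,430,400),2.5)
shot("scene","s12",(230,150,350,240),6)
o11=np.load("o11.npy",allow_pickle=True).item()
print(R.from_euler("xyz",o11["eef_rot"]).inv().apply(o["ee_pos"]-o11["ee_pos"])*1000)
plan(0.52,0,.03,69)
E
```

```text
[ 62.88914353  47.95438197 -37.04306209]
t 13.72 yaw 68.92 pos [0.5911 0.0492 0.0391] rot [ 3.1405e+00 -1.0000e-03  1.2029e+00] LIN [-71.5 -48.7   9. ] TURN [ 0.0011 -0.001  -0.0013] F [-0.8 -0.4  0.3] w 0.0003
```

View pics/w12.png

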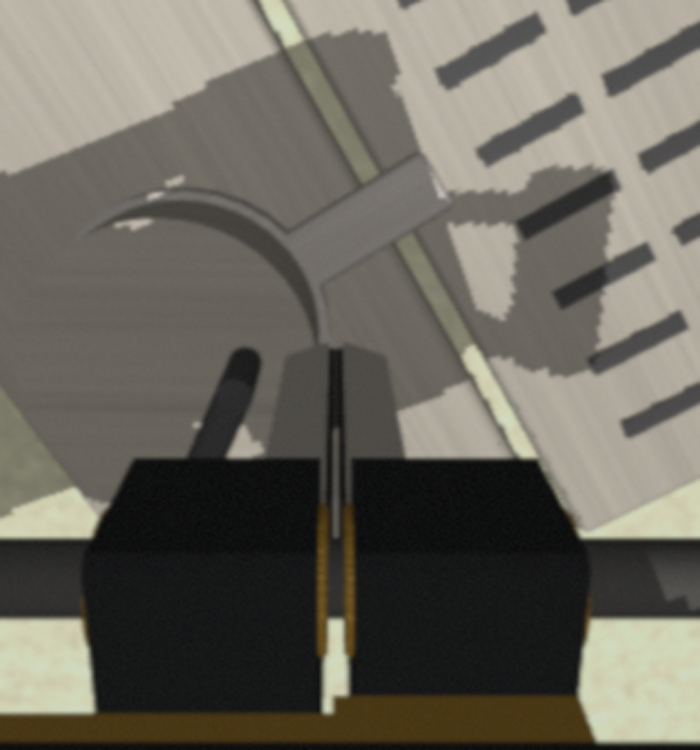

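View pics/s12.png

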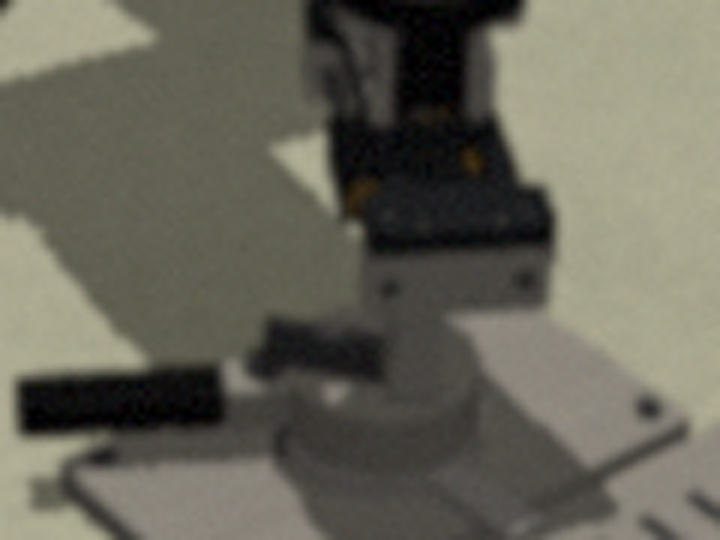

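Call:
play_rows([
  {"claw":0,"linear":[0,-6,0],"turn":[0,0,0]},
  {"claw":0,"linear":[0,-12,0],"turn":[0,0,0]},
  {"claw":0,"linear":[0,-18,0],"turn":[0,0,0]},
  {"claw":0,"linear":[0,-24,0],"turn":[0,0,0]},
  {"claw":0,"linear":[0,-30,0],"turn":[0,0,0]},
  {"claw":0,"linear":[0,-36,0],"turn":[0,0,0]},
  {"claw":0,"linear":[0,-41,0],"turn":[0,0,0]},
  {"claw":0,"linear":[0,-41,0],"turn":[0,0,0]},
])

```text
time_s: 14.72
ee_pos: [0.5526, 0.0641, 0.0391]
eef_rot: [3.141, -0.001, 1.203]
force: [-0.1, -0.4, 0.5]
grip_width: 0.0003
```

```bash
python3 - <<'E'
from h import *
o,im=shot("wrist","w13",(110,100,390,400),2.5)
plan(0.52,0,.03,69)
E
```

```text
t 14.78 yaw 68.93 pos [0.5528 0.064  0.0391] rot [ 3.1405e+00 -9.0000e-04  1.2031e+00] LIN [-71.5  -7.6   9. ] TURN [ 0.0011 -0.0009 -0.0012] F [-0.4  1.3  0.5] w 0.0006
```

View pics/w13.png

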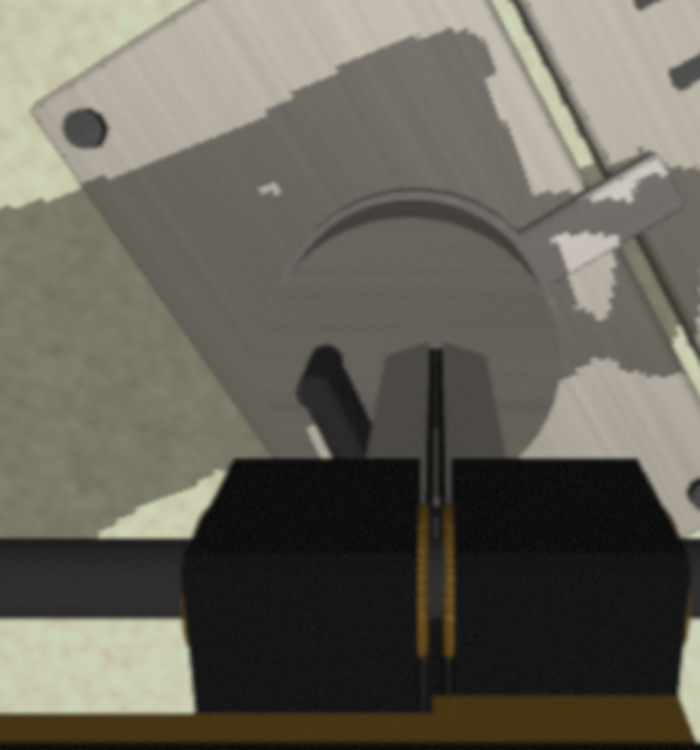

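Call:
play_rows([
  {"claw":0,"linear":[0,3,-30],"turn":[0,0,0]},
  {"claw":0.3,"linear":[-10,0,-60],"turn":[0,0,0]},
  {"claw":0.6,"linear":[-60,-6,-60],"turn":[0,0,0]},
  {"claw":0.6,"linear":[-110,-6,-55],"turn":[0,0,0]},
  {"claw":0.6,"linear":[-115,-6,-20],"turn":[0,0,0]},
  {"claw":0.6,"linear":[-115,-6,0],"turn":[0,0,0]},
  {"claw":0.6,"linear":[-115,-6,0],"turn":[0,0,0]},
])

```text
time_s: 15.65
ee_pos: [0.5052, -0.0413, 0.038]
eef_rot: [-3.14, -0.0, 1.203]
force: [0.5, -0.5, -0.2]
grip_width: 0.0548
```

```bash
python3 - <<'E'
from h import *
o,im=shot("wrist","w14",(150,0,430,300),2.5)
o11=np.load("o11.npy",allow_pickle=True).item()
print(R.from_euler("xyz",o11["eef_rot"]).inv().apply(o["ee_pos"]-o11["ee_pos"])*1000)
plan(0.52,0,.03,69)
E
```

```text
[-52.21065433   0.77241281 -36.93053169]
t 15.7 yaw 68.93 pos [ 0.5059 -0.0412  0.0391] rot [ 3.141e+00 -8.000e-04  1.203e+00] LIN [43.5 -1.7  9.2] TURN [ 0.0006 -0.0008 -0.0013] F [-0.2 -0.4  0.1] w 0.0558
```

View pics/w14.png

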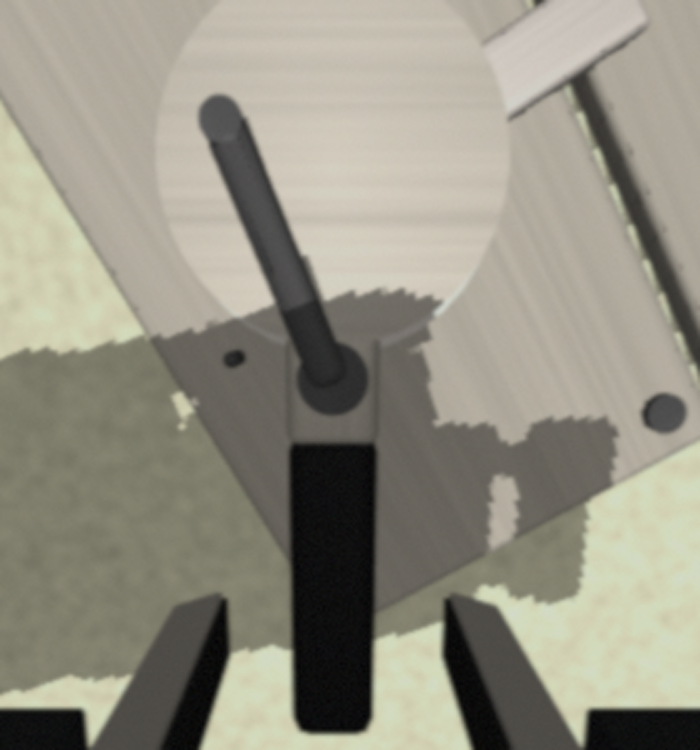

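Call:
play_rows([
  {"claw":0.5,"linear":[0,0,17],"turn":[0,0,0]},
  {"claw":0.42,"linear":[0,0,34],"turn":[0,0,0]},
  {"claw":0.3,"linear":[0,0,34],"turn":[0,0,0]},
  {"claw":0.3,"linear":[0,0,34],"turn":[0,0,0]},
  {"claw":0.3,"linear":[0,0,34],"turn":[0,0,0]},
])

```text
time_s: 16.32
ee_pos: [0.5062, -0.0413, 0.0056]
eef_rot: [3.14, -0.001, 1.203]
force: [0.1, -0.5, -0.0]
grip_width: 0.0284
```

```bash
python3 - <<'E'
from h import *
o,im=shot("wrist","w15",(150,0,430,300),2.5); np.save("o15.npy",o,allow_pickle=True); cv2.imwrite("pics/w15f.png",im)
plan(0.52,0,.03,69)
E
```

```text
t 16.38 yaw 68.93 pos [ 0.5062 -0.0412  0.0055] rot [ 3.1403e+00 -1.0000e-03  1.2030e+00] LIN [ 43.5  -1.9 -24.4] TURN [ 0.0013 -0.001  -0.0012] F [-0.7 -0.2  0.3] w 0.028
```

View pics/w15.png

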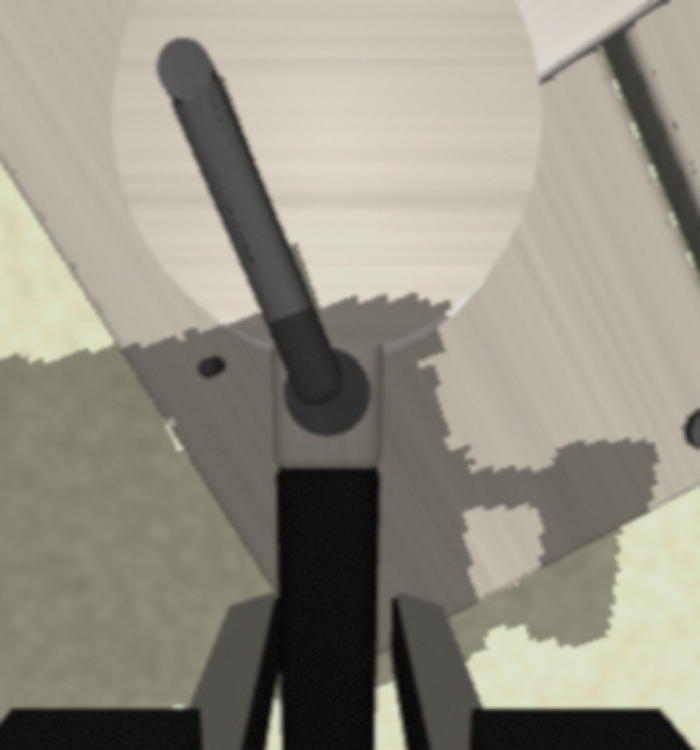

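Straddling the handle with the lever flipped; tips beside the bar. Swing clockwise now.

Call:
play_rows([
  {"claw":0.3,"linear":[0.2,-5.8,0],"turn":[0,0,0.05]},
  {"claw":0.3,"linear":[0.6,-11.5,0],"turn":[0,0,0.1]},
  {"claw":0.3,"linear":[1.3,-17.2,0],"turn":[0,0,0.15]},
  {"claw":0.3,"linear":[2.3,-22.8,0],"turn":[0,0,0.2]},
  {"claw":0.3,"linear":[3.6,-28.5,0],"turn":[0,0,0.25]},
  {"claw":0.3,"linear":[5.1,-34,0],"turn":[0,0,0.3]},
  {"claw":0.3,"linear":[7,-39.4,0],"turn":[0,0,0.35]},
  {"claw":0.3,"linear":[9.1,-44.8,0],"turn":[0,0,0.4]},
])

```text
time_s: 17.38
ee_pos: [0.4679, -0.0167, 0.0059]
eef_rot: [3.14, -0.002, 0.801]
force: [1.0, -0.3, 0.9]
grip_width: 0.028
```

```bash
python3 - <<'E'
from h import *
o,im=shot("wrist","w16",(150,0,430,300),2.5)
plan(0.52,0,.03,69)
shot("scene","s16",(230,150,390,270),5)
E
```

```text
t 17.43 yaw 45.78 pos [ 0.4674 -0.0163  0.0058] rot [ 3.1403e+00 -1.7000e-03  7.9910e-01] LIN [ 48.4  26.3 -24. ] TURN [ 0.0017 -0.0014 -0.4052] F [0.5 0.1 0.5] w 0.028
```

View pics/w16.png

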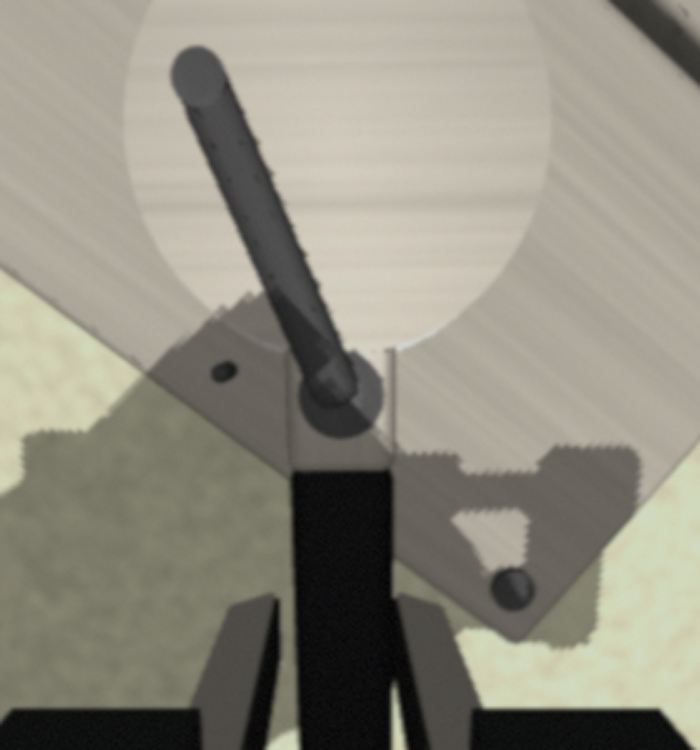

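View pics/s16.png

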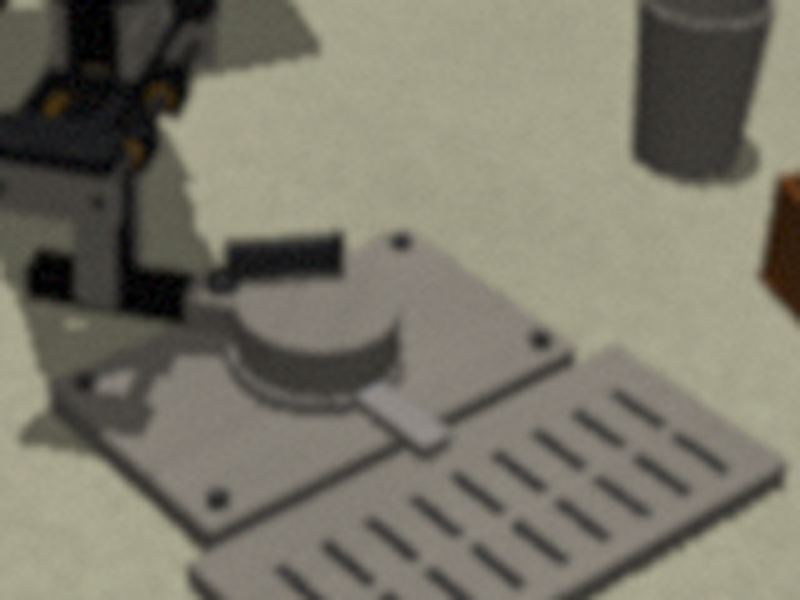

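Call:
play_rows([
  {"claw":0.3,"linear":[0.4,-7.5,0],"turn":[0,0,0.065]},
  {"claw":0.3,"linear":[1.3,-14.9,0],"turn":[0,0,0.13]},
  {"claw":0.3,"linear":[2.8,-22.6,0],"turn":[0,0,0.2]},
  {"claw":0.3,"linear":[4.7,-30,0],"turn":[0,0,0.267]},
  {"claw":0.3,"linear":[7,-37,0],"turn":[0,0,0.333]},
  {"claw":0.3,"linear":[10,-44.2,0],"turn":[0,0,0.4]},
  {"claw":0.3,"linear":[13.3,-51,0],"turn":[0,0,0.467]},
  {"claw":0.3,"linear":[16.9,-57.3,0],"turn":[0,0,0.53]},
])

```text
time_s: 18.48
ee_pos: [0.4384, 0.0354, 0.006]
eef_rot: [3.141, -0.002, 0.272]
force: [0.4, -1.3, 0.8]
grip_width: 0.0278
```

Call:
play_rows([
  {"claw":0.3,"linear":[0,0,0],"turn":[0,0,0]},
])

```text
time_s: 18.6
ee_pos: [0.4386, 0.0355, 0.0062]
eef_rot: [3.141, -0.003, 0.274]
force: [-0.2, -0.1, 1.0]
grip_width: 0.0281
```

```bash
python3 - <<'E'
from h import *
o,im=shot("wrist","w17",(150,0,430,300),2.5)
plan(0.52,0,.03,69)
shot("scene","s17",(230,150,390,270),5)
E
```

```text
t 18.65 yaw 15.71 pos [0.4387 0.0353 0.0062] rot [ 3.1408e+00 -2.8000e-03  2.7420e-01] LIN [ 68.8  56.1 -23.5] TURN [ 0.0021 -0.0022 -0.93  ] F [0.1 0.1 0.4] w 0.0284
```

View pics/w17.png

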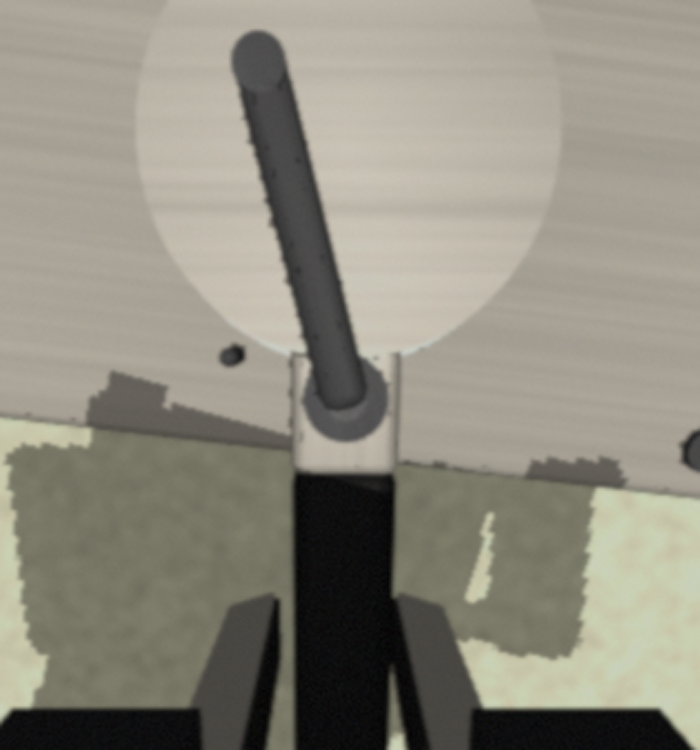

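View pics/s17.png

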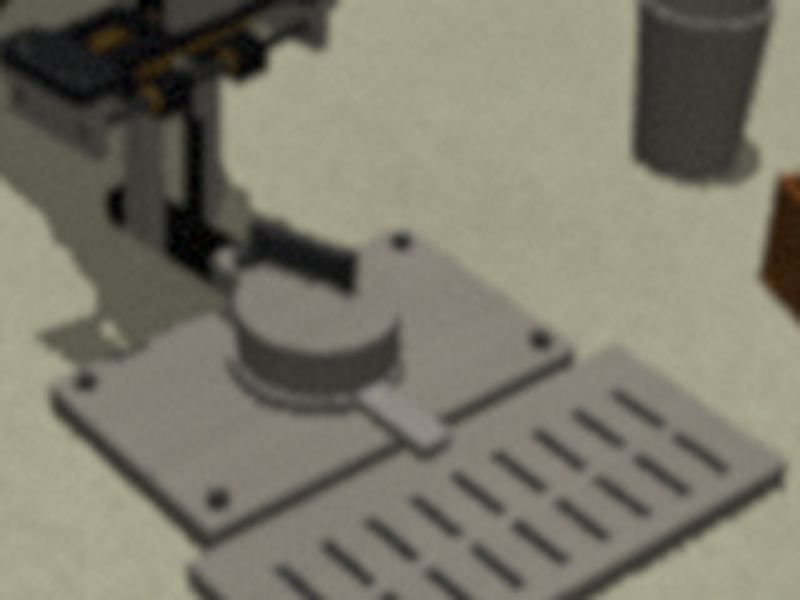

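Call:
play_rows([
  {"claw":0.3,"linear":[0,8,0],"turn":[0,0,-0.07]},
  {"claw":0.3,"linear":[0.5,15.9,0],"turn":[0,0,-0.14]},
  {"claw":0.3,"linear":[1.5,22.7,0],"turn":[0,0,-0.2]},
  {"claw":0.3,"linear":[3.2,31,0],"turn":[0,0,-0.275]},
  {"claw":0.3,"linear":[5.5,39.3,0],"turn":[0,0,-0.35]},
  {"claw":0.3,"linear":[8.7,48,0],"turn":[0,0,-0.43]},
  {"claw":0.3,"linear":[12,55.1,0],"turn":[0,0,-0.5]},
  {"claw":0.3,"linear":[15.5,62,0],"turn":[0,0,-0.567]},
])

```text
time_s: 19.7
ee_pos: [0.47, -0.0196, 0.0061]
eef_rot: [-3.141, -0.003, 0.844]
force: [-1.2, 12.6, 2.0]
grip_width: 0.0281
```

```bash
python3 - <<'E'
from h import *
o,im=shot("wrist","w18",(150,0,430,300),2.5)
plan(0.52,0,.03,69)
shot("scene","s18",(230,150,390,270),5)
E
```

```text
t 19.75 yaw 48.56 pos [ 0.4705 -0.0201  0.0061] rot [ 3.1415e+00 -2.7000e-03  8.4740e-01] LIN [ 47.8  23.8 -23.7] TURN [ 0.0006 -0.0027 -0.3568] F [-2.   7.6  0.4] w 0.028
```

View pics/w18.png

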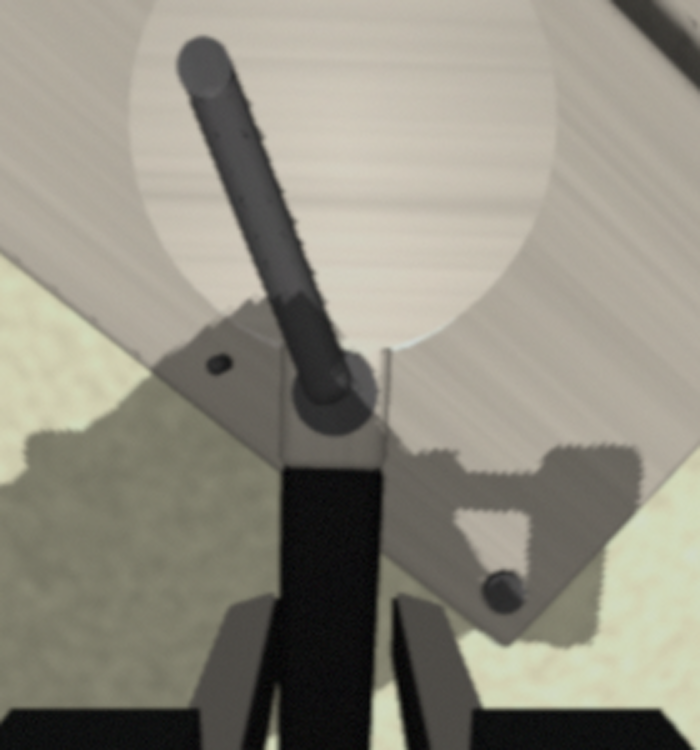

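View pics/s18.png

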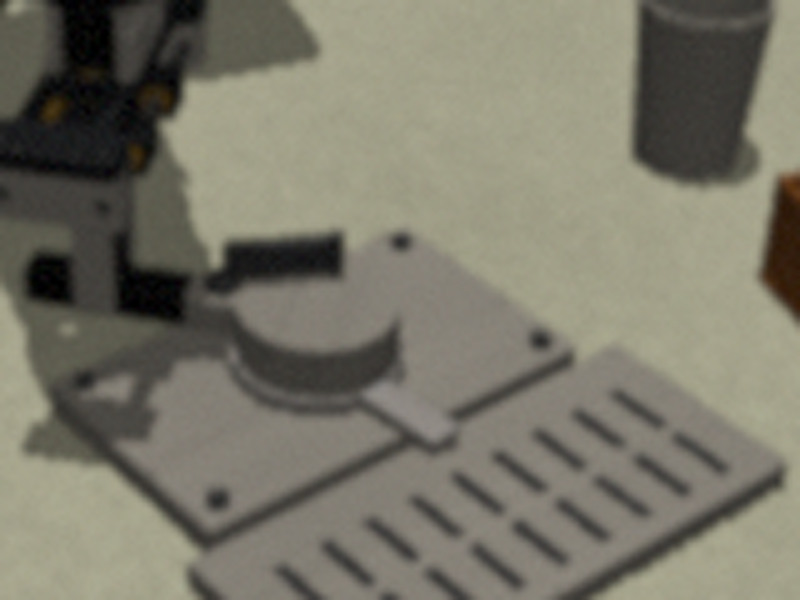

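Call:
play_rows([
  {"claw":0.3,"linear":[0,7.4,0],"turn":[0,0,-0.065]},
  {"claw":0.3,"linear":[0.6,14.8,0],"turn":[0,0,-0.13]},
  {"claw":0.3,"linear":[1.6,22.1,0],"turn":[0,0,-0.195]},
  {"claw":0.3,"linear":[3,29.3,0],"turn":[0,0,-0.26]},
  {"claw":0.3,"linear":[5,36.6,0],"turn":[0,0,-0.325]},
  {"claw":0.3,"linear":[7.4,43.6,0],"turn":[0,0,-0.39]},
  {"claw":0.3,"linear":[10.2,50.5,0],"turn":[0,0,-0.455]},
  {"claw":0.3,"linear":[13.6,57,0],"turn":[0,0,-0.52]},
])

```text
time_s: 20.8
ee_pos: [0.5208, -0.0468, 0.0057]
eef_rot: [-3.139, -0.003, 1.367]
force: [-7.4, 10.2, 4.2]
grip_width: 0.0286
```

```bash
python3 - <<'E'
from h import *
o,im=shot("wrist","w19",(150,0,430,300),2.5)
plan(0.52,0,.03,69)
shot("scene","s19",(230,150,390,270),5)
E
```

```text
t 20.85 yaw 78.53 pos [ 0.5215 -0.047   0.0058] rot [-3.14   -0.0034  1.3706] LIN [ 45.8 -10.9 -24. ] TURN [-0.0019 -0.0032  0.1663] F [-6.4  5.8  3.4] w 0.0283
```

View pics/w19.png

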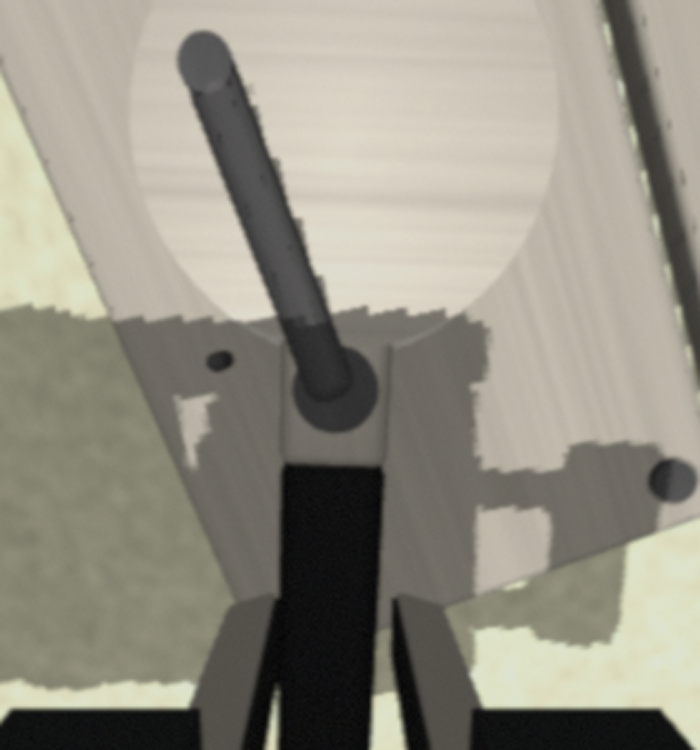

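View pics/s19.png

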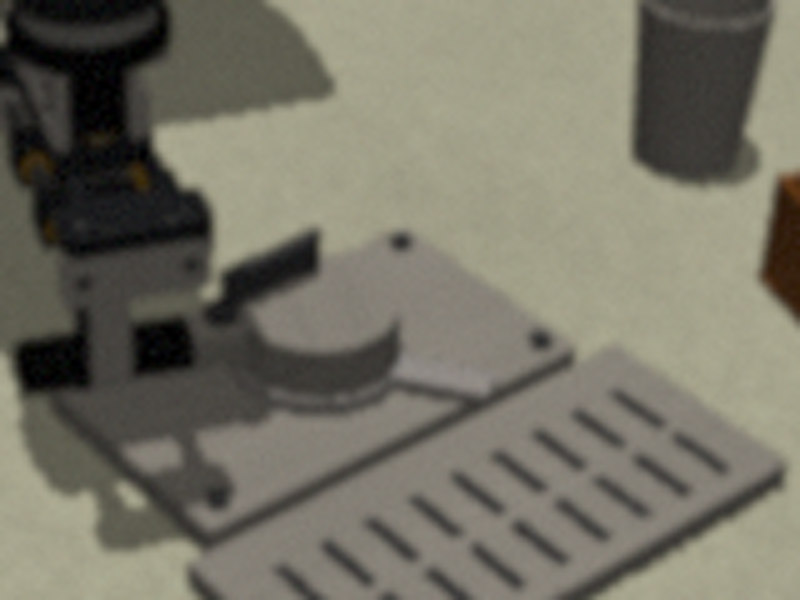

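Call:
play_rows([
  {"claw":0.3,"linear":[0,7.4,0],"turn":[0,0,-0.065]},
  {"claw":0.3,"linear":[0.6,14.8,0],"turn":[0,0,-0.13]},
  {"claw":0.3,"linear":[1.6,22.1,0],"turn":[0,0,-0.195]},
  {"claw":0.3,"linear":[3,29.3,0],"turn":[0,0,-0.26]},
  {"claw":0.3,"linear":[5,36.6,0],"turn":[0,0,-0.325]},
  {"claw":0.3,"linear":[7.4,43.6,0],"turn":[0,0,-0.39]},
  {"claw":0.3,"linear":[10.2,50.5,0],"turn":[0,0,-0.455]},
  {"claw":0.3,"linear":[13.6,57,0],"turn":[0,0,-0.52]},
])

```text
time_s: 21.9
ee_pos: [0.5785, -0.0451, 0.0053]
eef_rot: [-3.138, -0.006, 1.891]
force: [-11.3, 3.7, 6.1]
grip_width: 0.0285
```

```bash
python3 - <<'E'
from h import *
o,im=shot("wrist","w20",(150,0,430,300),2.5)
plan(0.52,0,.03,69)
shot("scene","s20",(230,150,390,270),5)
E
```

```text
t 21.95 yaw 108.52 pos [ 0.5792 -0.045   0.0054] rot [-3.1389 -0.0052  1.8941] LIN [ 61.6 -41.9 -24.2] TURN [-0.0044 -0.0041  0.6898] F [-9.3  2.3  5.3] w 0.0287
```

View pics/w20.png

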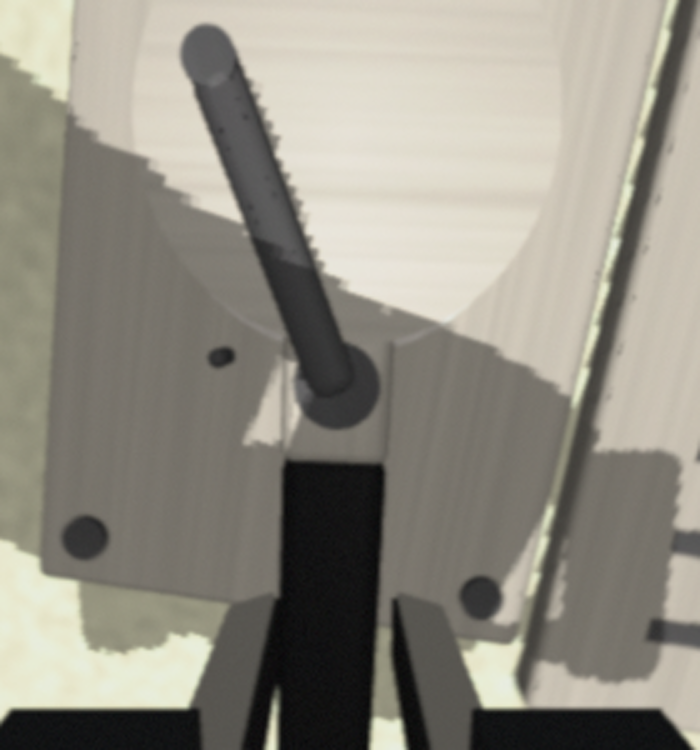

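View pics/s20.png

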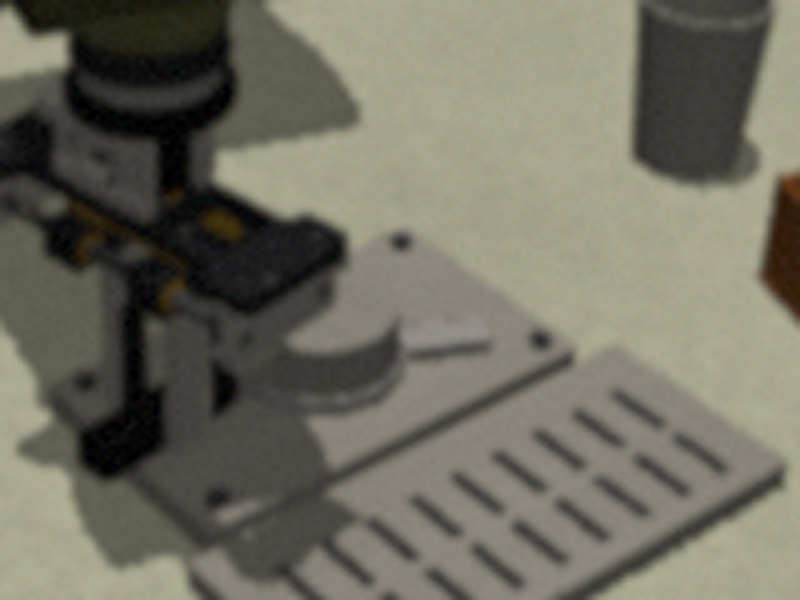

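Call:
play_rows([
  {"claw":0.35,"linear":[0,-1.5,0],"turn":[0,0,0]},
  {"claw":0.5,"linear":[0,-1.5,0],"turn":[0,0,0]},
  {"claw":0.6,"linear":[0,-1.5,0],"turn":[0,0,0]},
  {"claw":0.6,"linear":[0,-1.5,0],"turn":[0,0,0]},
  {"claw":0.6,"linear":[0,-1.5,-30],"turn":[0,0,0]},
  {"claw":0.6,"linear":[0,-1.5,-80],"turn":[0,0,0]},
  {"claw":0.6,"linear":[0,-1.5,-130],"turn":[0,0,0]},
  {"claw":0.6,"linear":[0,-1.5,-150],"turn":[0,0,0]},
])

```text
time_s: 23.0
ee_pos: [0.5792, -0.0464, 0.1587]
eef_rot: [3.14, -0.003, 1.891]
force: [-0.0, 0.3, 0.1]
grip_width: 0.0564
```

```bash
python3 - <<'E'
from h import *
o,im=shot("wrist","w21",(100,0,460,320),2)
plan(0.52,0,.03,69)
shot("scene","s21",(230,150,390,270),5)
cv2.imwrite("pics/w21f.png",im); np.save("o21.npy",o,allow_pickle=True)
E
```

```text
t 23.05 yaw 108.33 pos [ 0.5797 -0.0464  0.1601] rot [ 3.1383e+00 -2.1000e-03  1.8907e+00] LIN [ 62.6 -42.5 130.1] TURN [ 0.0024 -0.0031  0.6864] F [ 0.3 -0.1  2.8] w 0.0565
```

View pics/w21.png

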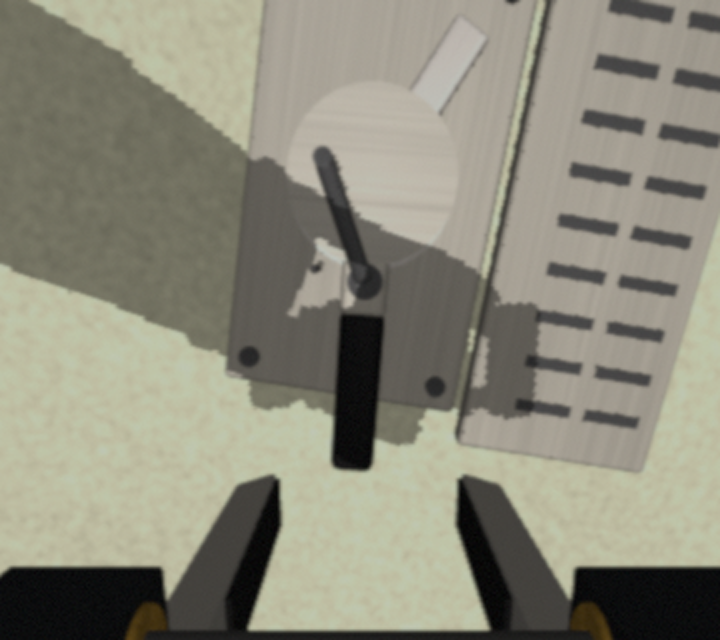

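View pics/s21.png

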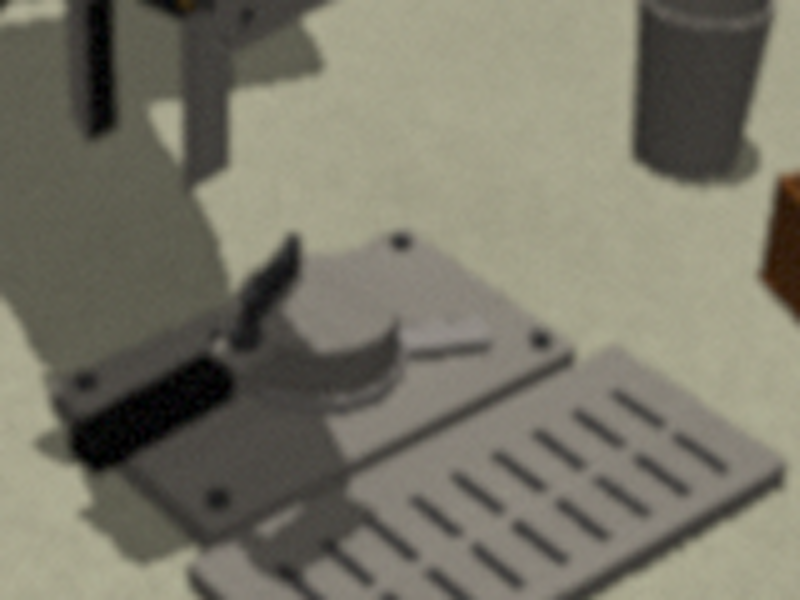

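```bash
python3 - <<'E'
from h import *
o=np.load("o21.npy",allow_pickle=True).item()
f=lambda p:cast("wrist",np.array(p)/2+[100,0],.03,o)
Q=f([(415,88),(461,14),(440,111),(487,38)])
d=[Q[1]-Q[0],Q[3]-Q[2]]; a=[np.degrees(np.arctan2(x[1],x[0])) for x in d]; print("tongue",a)
# base yaw: tray/base gap edge and base left edge
E=cast("wrist",np.array([(265,0),(228,370)])/2.+[100,0],.02,o); x=E[0]-E[1]
print("base +y edge dir",np.degrees(np.arctan2(x[1],x[0]))-90)
E=cast("wrist",np.array([(547,0),(460,438)])/2.+[100,0],.018,o); x=E[0]-E[1]
print("tray edge",np.degrees(np.arctan2(x[1],x[0]))-90)
print(get_obs()["force"])
E
```

```text
tongue [np.float64(74.52230979009438), np.float64(74.22556432587247)]
base +y edge dir 9.259072777442626
tray edge 9.746269497757822
[-0.29087302  0.20277155 -0.335263  ]
```

```bash
python3 - <<'E'
from h import *
a=cv2.imread("pics/scene0.png"); b=vision.camera("scene")
for n,(x0,y0,x1,y1) in dict(black=(165,275,215,340),tumbler=(350,138,392,190),box=(380,170,460,225)).items():
    print(n,np.abs(a[y0:y1,x0:x1].astype(int)-b[y0:y1,x0:x1]).mean().round(2))
from station import hand_in
print(hand_in())
E
```

```text
black 6.56
tumbler 14.54
box 6.0
the job is handed in; nothing more can be done
None
```

The job is handed in at about 23 s of the 64 s allowed. The latch is undone and the wrench is sitting on the nut with its lever flipped.

**What I did**
- **Seating:** I gripped the wrench at the neck and lowered the socket over the nut, correcting sideways from the contact forces. I then let go with the underside at about 30 mm.
- **Lever:** I pushed the lever tip across with the closed fingers, and the picture showed it on the -y side.
- **Check swing:** I swung the handle about 52° clockwise with the fingers loosely either side of it. The tongue showed no movement in the scene picture.
- **Undoing:** I swung it counter-clockwise until the tongue had turned, backed off and lifted clear.

**Last checks**
- **Tongue:** its edges point 74° in world terms, against a base yaw of about 9.5°. That is roughly 65° turned, and it is well off the tray.
- **Wrench:** the head's size in the wrist pictures stayed the same through the undoing swing, so I take it to be still fully down. The lever was at its flipped end.

**What failed or disagreed**
- **Finger length:** the fingers actually end about 35 mm short of the reported TCP. My first grasp closed above the bar and may have nudged the wrench slightly; I repeated it lower.
- **Camera positions:** the cameras disagreed by 3 to 5 mm on position. The contact forces while seating settled it.
- **Lever dip:** at the end of the clockwise swing the lever stood part-way, which I took as a click's dip. It was back at its end afterwards.
- **Cups and box:** comparing first and last pictures gave mean differences of 6.0 (box), 6.6 (black cup) and 14.5 (tumbler). I put these down to changed light and shadow from the arm. The tumbler looked unmoved in the close-ups during the swings, but I did not look closely at any of the three in the final picture before handing in.

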